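# Press a lamp cup home with a trigger clamp, then release it

### The arm

A 6-joint arm with a two-finger parallel gripper is mounted at the origin on the work surface. World frame = base frame: x ahead of the robot, y to its left, z up, the work surface at z = 0. Lengths are in m, angles in rad, forces in N, time in s.
With the tool pointing down it reaches from about 0.25 to 0.775 m from the base axis. Payload 4 kg.
Tool frame: the origin (TCP) lies midway between the tips of the shut fingers; the grasp point (between the pads) lies 19 mm behind it; z points along the fingers, y is the direction in which the jaws open and shut (so a half turn about z gives the same grasp; the last joint's range is limited). The gripper opens to 94 mm and grips with 3 to 60 N. Pads are 16 mm wide; open, the fingers measure 119 mm over their backs; the gripper's body (75 mm by 177 mm) begins 78 mm behind the grasp point.
Start: joints at [1.214, 0.087, 1.371, -0, 1.684, -0.103], TCP at [0.138, 0.532, 0.17] pointing down, gripper open.
Joint ranges: [-3.1, 3.1], [-0.76, 2.03], [0.27, 2.55], [-1.08, 4.22], [0.17, 2.65], [-2.57, 2.57]. Speed limits (rad/s): [2.79, 2.79, 3.14, 3.14, 3.14, 3.14].

### API

Orientations are given as [roll, pitch, yaw] about the fixed x, y, z axes, in that order (R = Rz(yaw) Ry(pitch) Rx(roll)).
In Python, from bench import robot gives the robot as it stands.
- The arm moves only by the tool drive_tool, never from a script. Its argument "series" is a list that holds one entry, the list of rows, each a list of 7 numbers: the turn, a rotation vector about the tool's x, y, z in rad, then the shift along the tool's x, y, z in cm, then the opening in per cent of the stroke, from 0 (shut) to 100 (fully open). In form: [[[rx, ry, rz, tx, ty, tz, fingers], ...]]. A call has 1 to 20 rows; each row is the pose to reach, as a shift and turn from the pose measured when the call began, along the tool's axes at that moment; what a row does not reach only later rows make up. A row lasts 1/10 s, in which the tool goes at most 50 mm and 8.59 degrees, less where a joint would pass 70% of its speed; a pose out of reach is approached as far as the arm can. A call with a gripper value outside its range is refused whole. The fingers move at their own pace and stop on an object; the grip force is fixed at half the most. Time passes only in rows, so rows that repeat a pose let the fingers close. It gives the time, the measured TCP pose, the force and the opening at its end, in the units of the state.
- robot.get_obs(): the state, without advancing time (a new reading comes with each control period).
- robot.snapshot(name): name is "scene" or "top"; returns a dict with "img" (480x640x3 uint8, blue, green, red), "depth" (480x640 float32, m along the optical axis (not along the pixel's ray), 0 where there is no reading), "vertical_fov" (degrees; the focal length in pixels is half the picture's height over the tangent of half this angle, whatever the lens; pixels are square), "cx", "cy" (the principal point, pixels), "rvec" (rotation vector, rad) and "tvec" (3), from world to camera coordinates, as OpenCV has them. Camera axes: x right, y down, z forward; pixel columns grow to the right and rows downward; lengths in m; the calibration is good to about 2 mm. A picture is of the moment at which its call begins.
- robot.close_job(): hands the job in, once; it reports no verdict.
The state is a dict: "time": time; "joint_positions": joint angles; "qvel": joint speeds; "joint_torque": joint torques, N m; "tool_pos": TCP position; "ee_rot": TCP orientation; "wrist_force": force on the tool from outside, world axes, zero at the start; "wrist_torque": the same for the moment, N m; "width": finger opening in m.
Only numpy, scipy, OpenCV 4.12 (cv2) and the standard library are available. Lean on these libraries where they do the work, as an engineer would, in place of code of your own. Each camera call takes 0.05 s, during which the arm holds its last target.

### The job

Press the brass lamp cup home against its collar with the bench clamp: pump the clamp's trigger, and stop as soon as the cup is flush with the collar, so that the sprung pad is not crushed. Only then press the release lever down, and slide the jaw fully back by its upright plate. Do not push the cup itself, do not push the jaw or its plate by hand before the lever is down, and leave the other things on the table where they are.

Things in the scene. Friction and masses are not known exactly. Their poses are not given: they have to be found in the camera images.
- clamp: Fixed clamp fixture on a plywood board 460 x 180 x 18 mm. Origin: centre of the board's underside. x runs along the bar, from the black body (x = -85 mm) and its upright fixed grip (x = -139 to -115 mm, 176 mm high) to the dark anvil (x = 206 to 228 mm, 143 mm high); z up. All that moves is centred on y = 0. In these texts x is this axis, heights are above the table.
- trigger (a joint): Grey upright trigger, 26 mm wide, 12 thick, 90 long, on the +x side of the fixed grip; hinge along y at x = -60 mm, height 99. rad: 0 at rest (leans 0.22 to +x), 0.44 squeezed (leans 0.22 to -x). Push its upper part level to -x, up to 20 N; a spring returns it. Each full squeeze (over 0.40) and return clicks the jaw 10 mm to +x; a partial one may slip back. The jaw stays locked against going back.
- trigger_face (a point): Point on the trigger's +x face, on its middle line, 70 mm from the hinge and 20 mm below its upper end.
- jaw (a joint): Position of the jaw and its steel bar, which slide through the clamp body (m): 0 = fully back (its stop), grows up to 0.080 towards the anvil. Slides with about 3 N once the release lever is down.
- jaw_plate_top (a point): Middle of the upper edge of the jaw's upright dark steel plate (40 mm wide, 10 mm thick along the bar, top 165 mm high), at x = 50 mm + jaw. Push it back on its +x face, reaching down above pad and cup (their tops are below 115 mm).
- pad (a joint): Compression (m) of the jaw's sprung round rubber pad, 44 mm diameter, on a plunger on the jaw's +x side: 0 = fully out, its face then at x = 99 mm + jaw, axis 85 mm high. It gives from 5 N on, 0.4 N more per mm; over 0.017 it counts as crushed.
- cup (a joint): Gap (m) between the brass cup's rim and the collar: 0 = cup home, flush. Cup: 52 mm diameter (56 at the rim), 50 mm long, axis along the bar 85 mm high, sliding stiffly (6 N) on a brass stub; it stays where it is pushed. Its closed end, facing the pad, is at x = 140 mm - gap.
- cup_rim (a point): Centre of the cup's rim (its +x end).
- collar_face (a point): Centre of the -x face of the fixed brass collar (76 mm diameter) at clamp x = 190 mm, on which the rim must come to rest.
- lever (a joint): Steel release paddle 62 x 28 x 7 mm behind the fixed grip, hinged at clamp x = -147 mm, height 148 mm, pointing to -x. rad: 0 = up (slanting up, clamp locked), 0.6 = pressed right down to its stop (clamp free from about 0.5 on). Takes about 5 N at its end and stays where it is left.
- lever_end (a point): Point to press, on the paddle's upper face, 54 mm from its hinge, about 169 mm high when up and 137 mm when pressed down.
- branch_a: Bystander: brass lamp branch with four glass drops, 200 mm long, lying.
- branch_b: Bystander: brass lamp branch with three glass drops, lying.
- striker_a: Bystander: black table-game striker, 84 mm diameter, 72 mm high.
- striker_b: Bystander: the second striker.
- puck: Bystander: black puck, 72 mm diameter, 8 mm thick.
- screwdriver: Bystander: screwdriver 170 mm long, lying on the clamp's board beside the bar (+y side).
- spare_cup: Bystander: open brass cup, 42 mm diameter, 58 mm high, standing on the clamp's board beside the bar (-y side).

How it is judged:
On the way, in this order (a step that is already met when the one before it is completed fails the run):
1. the cup is home against its collar (gap under 2.5 mm) with the release lever still up (value of joint cup below 0.0025 m and value of joint lever below 0.15 rad), for 0.2 s.
2. the release lever is pressed down (over 0.45 rad) (value of joint lever above 0.45 rad), for 0.1 s.
At the end, for the whole second after the job is handed in: The cup is flush with the collar (gap under 2.5 mm) and the jaw is fully back (within 6 mm of its stop), at rest (value of joint cup below 0.0025 m and value of joint jaw below 0.006 m and velocity of joint jaw between -0.005 and 0.005 m/s); the robot touches nothing.
It fails at once if the robot pushes the cup itself (over 2 N) (contact force between any of the fingers, the arm and cup above 2 N).
It fails at once if the robot pushes the jaw or its plate (over 3 N) while the release lever is up (under 0.3 rad) (value of joint lever below 0.3 rad and contact force between any of the fingers, the arm and jaw above 3 N).
It fails at once if the lever is pressed (over 0.3 rad) before the cup is home (gap over 4 mm) (value of joint lever above 0.3 rad and value of joint cup above 0.004 m).
It fails at once if the sprung pad is crushed (over 17 mm) (value of joint pad above 0.017 m).
It fails at once if a bystander is moved by more than 30 mm (distance of any of branch_a, branch_b, striker_a, striker_b, puck, screwdriver, spare_cup from where it was at the start of the episode above 0.03 m).
It also fails if it takes over 56 s, if anything falls off the work surface, if the arm or the gripper's body presses on something with over 40 N, if the wrist force passes 120 N, or if a joint passes its speed limit or range.

## Working session

There is one attempt and no reset: what is moved stays moved. The work goes in short steps, Python scripts to look and compute and a tool call to move; the robot and the scene stay as the last step left them, time stands still between calls to the robot, and variables do not carry over. Pictures are saved under pics/ and viewed, and the job is handed in when it is done.

Besides the shell and the picture viewer there is one more tool, called after "Call:" by a JSON object that holds its "op" and its "data". drive_tool: Moves the arm, as the interface text tells. Its arguments: {"type":"object","properties":{"series":{"type":"array","items":{"type":"array","items":{"type":"array","items":{"type":"number"}}}}},"required":["series"]}

```bash
mkdir -p pics; ls; cat > h.py <<'E'
import numpy as np, cv2
from bench import robot
def snap(name,fn=None):
    s=robot.snapshot(name)
    if fn: cv2.imwrite('pics/'+fn,s['img'])
    f=s['img'].shape[0]/2/np.tan(np.radians(s['vertical_fov'])/2)
    R,_=cv2.Rodrigues(np.array(s['rvec'],float)); t=np.array(s['tvec'],float).ravel()
    s['f'],s['R'],s['t']=f,R,t
    return s
def cloud(s):
    d=s['depth'];v,u=np.mgrid[:480,:640]
    P=np.stack([(u-s['cx'])/s['f']*d,(v-s['cy'])/s['f']*d,d],-1)
    W=(P-s['t'])@s['R']
    W[d==0]=np.nan
    return W
def proj(s,p):
    q=s['R']@np.array(p,float)+s['t']
    return q[0]/q[2]*s['f']+s['cx'],q[1]/q[2]*s['f']+s['cy']
E
python3 - <<'E'
from h import *
for n in('scene','top'):
    s=snap(n,n+'0.png'); print(n,s['vertical_fov'],-s['R'].T@s['t'],s['R'][2], {k:v for k,v in s.items() if k in('cx','cy')})
    np.savez(n+'0.npz',W=cloud(s))
o=robot.get_obs();print(o)
E
```

```text
pics
scene 52.874269579219074 [ 1.05668396 -0.61393488  1.02161126] [-0.42185291  0.48202204 -0.76791593] {'cx': 314.8936953783781, 'cy': 233.99253681447195}
top 51.935506732039805 [ 0.47601551 -0.02887606  1.28915445] [ 0.07096402 -0.01085608 -0.9974198 ] {'cx': 319.62046351706636, 'cy': 238.2627905557698}
{'time': 0.1, 'joint_positions': array([ 1.21391948e+00,  8.78860859e-02,  1.37207719e+00, -3.71917754e-05,
        1.68360765e+00, -1.03110274e-01]), 'qvel': array([ 3.58771474e-04, -2.66707994e-03, -4.99840839e-03, -7.74396868e-04,
       -3.59099682e-04,  9.38792912e-05]), 'joint_torque': array([ 1.99863491e-03, -3.41251087e+01, -3.03302693e+01,  7.19148223e-02,
        3.04089056e-02, -1.09367431e-04]), 'tool_pos': array([0.1379053 , 0.53185109, 0.16893172]), 'ee_rot': array([-3.13962108e+00, -1.66852438e-04,  2.88782176e+00]), 'wrist_force': array([-0.77020828, -0.04254268, -0.49798003]), 'wrist_torque': array([0.00640104, 0.00421837, 0.01443001]), 'width': 0.09424556759537513}
```

View pics/scene0.png

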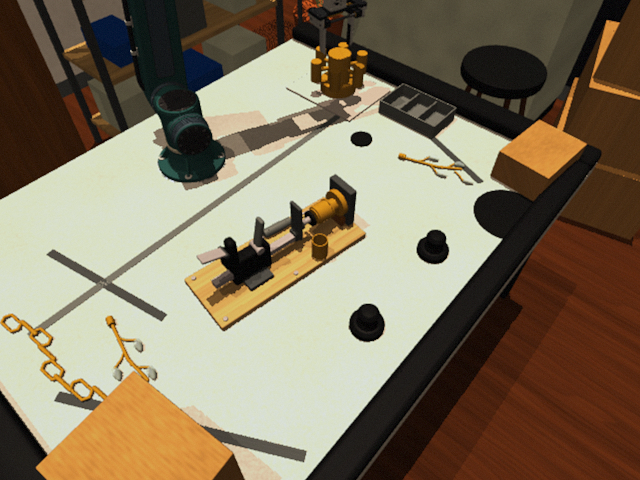

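View pics/top0.png

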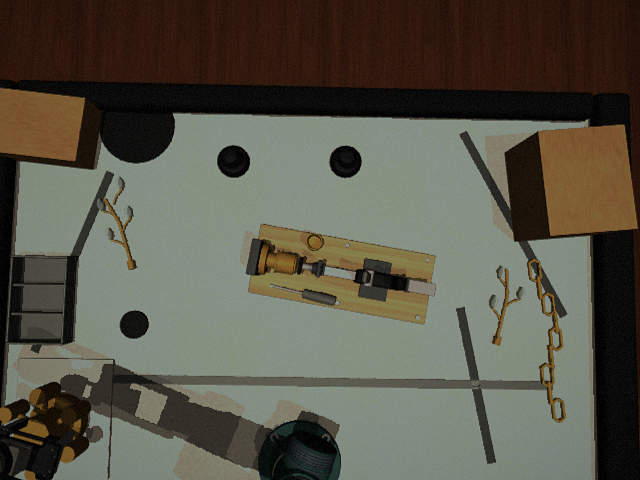

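```bash
cat >fit.py <<'E'
from h import *
W=np.load('top0.npz')['W'];img=cv2.imread('pics/top0.png')
z=W[...,2]
hsv=cv2.cvtColor(img,cv2.COLOR_BGR2HSV)
m=(z>0.010)&(z<0.026)
m[:215]=0;m[335:]=0;m[:,:235]=0;m[:,445:]=0
m=cv2.morphologyEx(m.astype(np.uint8),cv2.MORPH_OPEN,np.ones((3,3)))
print(m.sum(), np.nanmedian(z[m>0]), 'table',np.nanmedian(z[340:370,300:400]))
P=W[m>0][:,:2].astype(np.float32)
r=cv2.minAreaRect(P);print(r);print(cv2.boxPoints(r))
# anvil top, plate, fixed grip
for lo,hi in((.13,.15),(.155,.172),(.172,.19),(.13,.2)):
    q=(z>lo)&(z<hi);q[:215]=0;q[335:]=0;q[:,:235]=0;q[:,445:]=0
    n,l,st,c=cv2.connectedComponentsWithStats(q.astype(np.uint8))
    for i in range(1,n):
        if st[i,4]>8: print(lo,hi,st[i],np.round(W[l==i].mean(0),4))
E
python3 fit.py
python3 - <<'E'
import cv2
for n,(a,b,c,d) in {'top':(210,330,235,445),'scene':(165,335,180,375)}.items():
    i=cv2.imread(f'pics/{n}0.png')[a:b,c:d];k=min(800/i.shape[1],600/i.shape[0]);cv2.imwrite(f'pics/{n}0z.png',cv2.resize(cv2.convertScaleAbs(i,alpha=1.4),None,fx=k,fy=k,interpolation=cv2.INTER_CUBIC)[:600,:800])
E
```

```text
8372 0.017414046601810552 table -0.0003046286602485555
((0.4764232039451599, -0.10133123397827148), (0.46020641922950745, 0.18020960688591003), 80.7037353515625)
[[ 0.35033107 -0.31385684]
 [ 0.5281738  -0.3429678 ]
 [ 0.60251534  0.11119437]
 [ 0.4246726   0.14030534]]
0.13 0.15 [246 239  16  37 356] [0.5115 0.1119 0.1418]
0.13 0.15 [366 273   4  11  13] [ 0.466  -0.1567  0.1391]
0.155 0.172 [315 260   7  18  76] [ 0.4865 -0.0394  0.1644]
0.155 0.172 [366 272   3  11  12] [ 0.4688 -0.1517  0.1643]
0.155 0.172 [395 277   8  14  31] [ 0.4571 -0.2197  0.1659]
0.155 0.172 [409 280  27  16 284] [ 0.4479 -0.278   0.1632]
0.172 0.19 [361 272   7  11  57] [ 0.4698 -0.1425  0.1844]
0.172 0.19 [396 278  10  12  83] [ 0.4557 -0.2255  0.1745]
0.13 0.2 [246 239  16  37 356] [0.5115 0.1119 0.1418]
0.13 0.2 [315 260   7  18  77] [ 0.4865 -0.0393  0.164 ]
0.13 0.2 [361 272   9  12  84] [ 0.4691 -0.1462  0.1742]
0.13 0.2 [393 277  43  19 534] [ 0.4511 -0.2576  0.1628]
```

View pics/top0z.png

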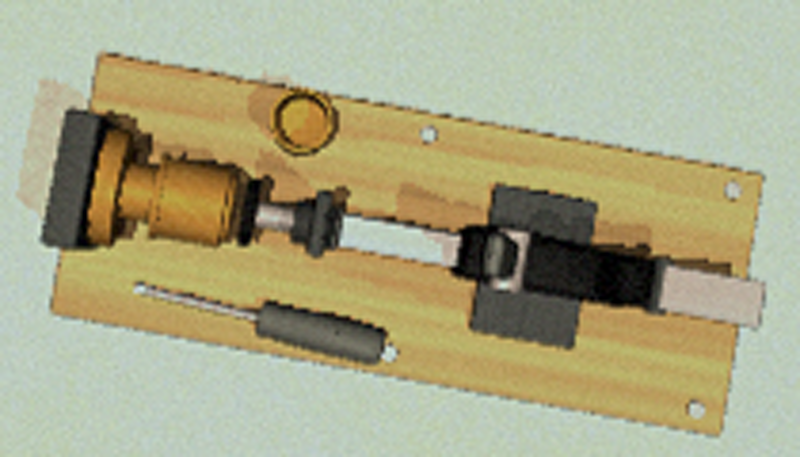

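View pics/scene0z.png

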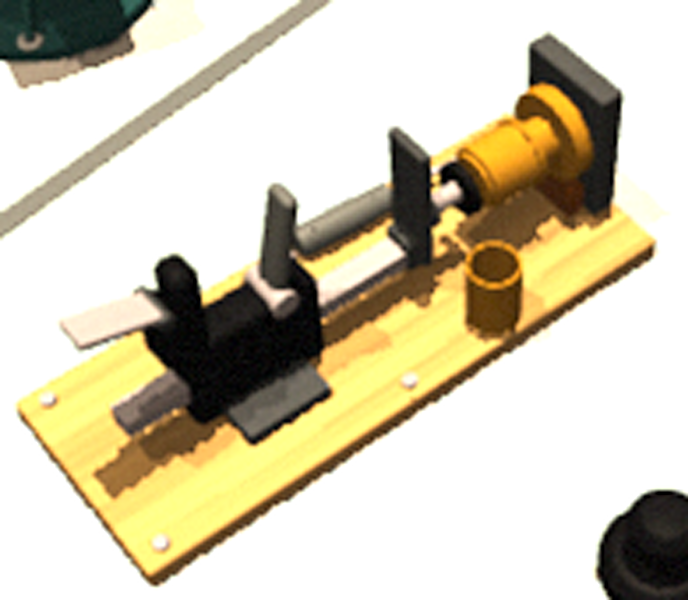

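```bash
cat >>h.py <<'E'
C=np.array([0.4764,-0.1013]);A=np.radians(80.704)
ax=np.array([np.cos(A),np.sin(A)]);ay=np.array([-ax[1],ax[0]])
def toclamp(W): 
    d=W[...,:2]-C
    return np.stack([d@ax,d@ay,W[...,2]],-1)
def cl2w(x,y,z):
    return np.r_[C+x*ax+y*ay,z]
E
python3 - <<'E'
from h import *
for n in('top','scene'):
    K=toclamp(np.load(n+'0.npz')['W'])
    # plate top, pad/cup
    q=(abs(K[...,1])<.03)&(K[...,2]>.155)&(K[...,0]>.02)&(K[...,0]<.13)
    print(n,'plate',np.nanpercentile(K[q][:,0],[2,50,98])*1e3,np.nanpercentile(K[q][:,1],[2,50,98])*1e3,np.nanmax(K[q][:,2]))
    for x in np.arange(.02,.24,.003):
        q=(abs(K[...,1])<.03)&(abs(K[...,0]-x)<.0015)&(K[...,2]>.025)
        if q.sum(): print(round(x*1e3),q.sum(),round(float(np.nanmax(K[q][:,2]))*1e3),end=' | ')
    print()
W=np.load('scene0.npz')['W']
for v in range(0,110,12):print([tuple(np.round(W[v,u],2)) for u in range(310,372,12)])
s=snap('scene');print(proj(s,[.138,.532,.169]),proj(s,[.138,.532,.27]))
E
```

```text
top plate [58.01826514 62.65813378 67.41608503] [-19.00242711   0.22645128  18.94047889] 0.16964846700344982
20 11 68 | 23 11 71 | 26 10 71 | 29 10 69 | 32 12 67 | 35 11 70 | 38 11 71 | 41 9 69 | 44 11 69 | 47 11 76 | 50 13 77 | 53 13 78 | 56 11 78 | 59 21 167 | 62 24 169 | 65 22 170 | 68 20 167 | 71 13 105 | 74 15 103 | 77 14 100 | 80 9 94 | 83 7 95 | 86 9 95 | 89 7 95 | 92 8 95 | 95 8 94 | 98 9 94 | 101 8 95 | 104 18 107 | 107 23 108 | 110 24 108 | 116 1 26 | 119 25 106 | 122 28 111 | 125 27 116 | 128 25 112 | 131 28 114 | 134 25 113 | 137 26 112 | 140 26 111 | 143 26 112 | 146 28 113 | 149 27 112 | 152 26 112 | 155 25 112 | 158 27 112 | 161 28 115 | 164 27 115 | 167 28 115 | 170 15 104 | 173 17 105 | 176 16 105 | 179 18 104 | 182 23 106 | 185 19 107 | 188 18 113 | 191 71 127 | 194 29 126 | 197 33 124 | 200 33 123 | 203 30 126 | 206 61 146 | 209 38 147 | 212 31 146 | 215 33 147 | 218 33 148 | 221 34 147 | 224 32 146 | 227 22 145 | 
scene plate [58.19812427 61.21001411 68.07288687] [-22.99802816  -3.7638259   15.30999105] 0.16912704102530915
20 8 67 | 23 14 69 | 26 11 69 | 29 12 69 
[... 3605 characters left out ...]
np.float64(0.01)), (np.float64(0.13), np.float64(0.54), np.float64(0.01)), (np.float64(0.16), np.float64(0.58), np.float64(0.01)), (np.float64(0.19), np.float64(0.61), np.float64(0.01)), (np.float64(0.22), np.float64(0.64), np.float64(0.0))]
[(np.float64(0.1), np.float64(0.45), np.float64(0.0)), (np.float64(0.13), np.float64(0.48), np.float64(0.0)), (np.float64(0.17), np.float64(0.5), np.float64(0.01)), (np.float64(0.2), np.float64(0.53), np.float64(0.01)), (np.float64(0.23), np.float64(0.55), np.float64(0.01)), (np.float64(0.26), np.float64(0.59), np.float64(0.0))]
(np.float64(334.87793379537754), np.float64(58.31816581779722)) (np.float64(335.9937037857386), np.float64(28.753077481644738))
```

```bash
cat >>h.py <<'E'
from scipy.spatial.transform import Rotation as Ro
def go(x,y,z,yaw=1.4085,tilt=0):
    """delta (tool frame) from the present pose to clamp coords (m); tilt = rotation about clamp y axis"""
    o=robot.get_obs();R0=Ro.from_euler('xyz',o['ee_rot'])
    Rt=Ro.from_rotvec(tilt*np.r_[ay,0])*Ro.from_euler('xyz',[np.pi,0,yaw])
    p=cl2w(x,y,z)-o['tool_pos']
    return np.round(np.r_[(R0.inv()*Rt).as_rotvec(),R0.inv().apply(p)*100],3)
def st():
    o=robot.get_obs();k=toclamp(o['tool_pos'])
    F=o['wrist_force'];print('t',round(o['time'],2),'clamp mm',np.round(k*1e3,1),'rot',np.round(o['ee_rot'],3),'F cl',np.round([F[:2]@ax,F[:2]@ay,F[2]],1),'w',o['width'],'q',np.round(o['joint_positions'],2))
E
python3 -c "
from h import *
st();print(go(0,0,.32))"
```

```text
t 0.15 clamp mm [570.3 436.3 169.1] rot [-3.14  -0.     2.888] F cl [0.  0.3 0.4] w 0.09397081093388077 q [ 1.21  0.09  1.37 -0.    1.68 -0.1 ]
[-1.0000e-03  1.0000e-03  1.4790e+00 -4.8659e+01 -5.2821e+01 -1.5012e+01]
```

Call:
{"op": "drive_tool", "data": {"series": [[[0,0,0,0,0,-5,100],[0,0,0,0,0,-10,100],[0,0,0,0,0,-15,100],[0,0,0,0,0,-15,100]]]}}

```text
time: 0.55
tool_pos: [0.1387, 0.5343, 0.3279]
ee_rot: [3.128, 0.001, 2.888]
wrist_force: [-0.1, 0.4, 1.0]
width: 0.0938
```

```bash
python3 -c "
from h import *
st();print(go(0,0,.32))"
```

```text
t 0.55 clamp mm [572.7 435.9 327.9] rot [3.128e+00 1.000e-03 2.888e+00] F cl [0.3 0.2 1. ] w 0.09381272385213259 q [ 1.21  0.11  1.04  0.    1.98 -0.1 ]
[ 1.2000e-02 -9.0000e-03  1.4790e+00 -4.8637e+01 -5.3058e+01  1.4100e-01]
```

Call:
{"op": "drive_tool", "data": {"series": [[[0,0,0.1,-3,-3.3,0,50],[0,0,0.2,-6,-6.6,0,0],[0,0,0.3,-9,-9.9,0,0],[0,0,0.4,-12,-13.2,0,0],[0,0,0.5,-15,-16.5,0,0],[0,0,0.6,-18,-19.8,0,0],[0,0,0.7,-21,-23,0,0],[0,0,0.8,-24,-26.3,0,0],[0,0,0.9,-27,-29.5,0,0],[0,0,1.0,-30,-32.8,0,0],[0,0,1.1,-33,-36,0,0],[0,0,1.2,-36,-39.3,0,0],[0,0,1.3,-39,-42.6,0,0],[0,0,1.4,-42,-45.8,0,0],[0,0,1.479,-45,-49,0,0],[0.012,-0.009,1.479,-47,-51.3,0,0],[0.012,-0.009,1.479,-48.64,-53.06,0.1,0],[0.012,-0.009,1.479,-48.64,-53.06,0.1,0],[0.012,-0.009,1.479,-48.64,-53.06,0.1,0]]]}}

```text
time: 2.45
tool_pos: [0.476, -0.1012, 0.3193]
ee_rot: [-3.139, -0.001, 1.408]
wrist_force: [-0.4, 0.5, -0.4]
width: 0.0001
```

```bash
python3 -c "
from h import *
st();print(go(0,0,.165))"
```

```text
t 2.45 clamp mm [1.000e-01 4.000e-01 3.193e+02] rot [-3.139e+00 -1.000e-03  1.408e+00] F cl [ 0.4  0.5 -0.4] w 0.00013381621832456885 q [-0.33 -0.03  1.2   0.    1.98 -0.16]
[-2.0000e-03 -1.0000e-03 -0.0000e+00 -1.9000e-02  7.6000e-02  1.5431e+01]
```

Call:
{"op": "drive_tool", "data": {"series": [[[0,0,0,0,0,4,0],[0,0,0,0,0,8,0],[0,0,0,0,0,12,0],[0,0,0,0,0,15.4,0],[0,0,0,0,0,15.4,0],[0,0,0,0,0,15.4,0]]]}}

```text
time: 3.05
tool_pos: [0.4755, -0.1, 0.1662]
ee_rot: [-3.14, -0.001, 1.41]
wrist_force: [-0.3, -0.6, 0.8]
width: 0.0003
```

```bash
python3 -c "
from h import *
st();print(go(-.06,0,.165))
s=snap('scene');i=s['img'][140:350,180:390];cv2.imwrite('pics/a1.png',cv2.convertScaleAbs(cv2.resize(i,(600,600),interpolation=2),alpha=1.5))"
```

```text
t 3.05 clamp mm [  1.1   1.1 166.2] rot [-3.14e+00 -1.00e-03  1.41e+00] F cl [-0.7  0.2  0.8] w 0.0002785640890104591 q [-0.32 -0.05  1.52  0.    1.68 -0.16]
[-2.000e-03 -1.000e-03  1.000e-03 -6.111e+00  1.060e-01  1.100e-01]
```

View pics/a1.png

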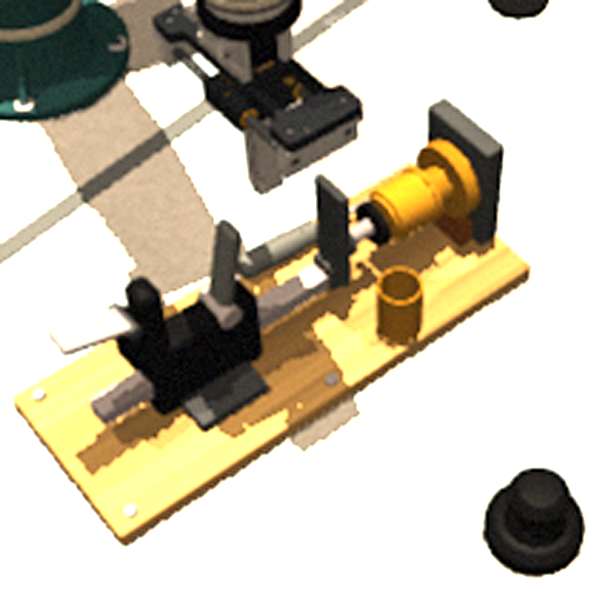

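```bash
python3 -c "
from h import *
s=snap('scene')
f=lambda p:tuple(np.round((np.array(proj(s,p))-[180,140])*600/210))
for p in [(0,0,.166),(-.0404,0,.187),(.062,0,.165),(-.147,0,.148)]: print(p,f(cl2w(*p)))
o=robot.get_obs();print(f(o['tool_pos']))
K=toclamp(cloud(s))
q=(abs(K[...,0])<.03)&(abs(K[...,1])<.06)&(K[...,2]>.14)&(K[...,2]<.25)
k=K[q];print(np.nanmin(k,0),np.nanmax(k,0)); print(np.round(k[np.argsort(k[:,2])][:12],3))
s=snap('top');cv2.imwrite('pics/a2.png',cv2.convertScaleAbs(cv2.resize(s['img'][200:350,220:460],(800,500)),alpha=1.5))
"
```

```text
(0, 0, 0.166) (np.float64(267.0), np.float64(218.0))
(-0.0404, 0, 0.187) (np.float64(225.0), np.float64(224.0))
(0.062, 0, 0.165) (np.float64(326.0), np.float64(185.0))
(-0.147, 0, 0.148) (np.float64(119.0), np.float64(319.0))
(np.float64(267.0), np.float64(216.0))
[-0.01032864 -0.01378958  0.20250532] [0.00866846 0.01319022 0.24997748]
[[-0.006  0.004  0.203]
 [-0.008 -0.002  0.206]
 [-0.009  0.004  0.208]
 [-0.007  0.006  0.208]
 [-0.008 -0.006  0.209]
 [-0.008  0.001  0.209]
 [-0.008 -0.003  0.21 ]
 [-0.007  0.002  0.212]
 [-0.009  0.007  0.212]
 [-0.008 -0.007  0.213]
 [-0.008  0.009  0.214]
 [-0.008  0.005  0.214]]
```

View pics/a2.png

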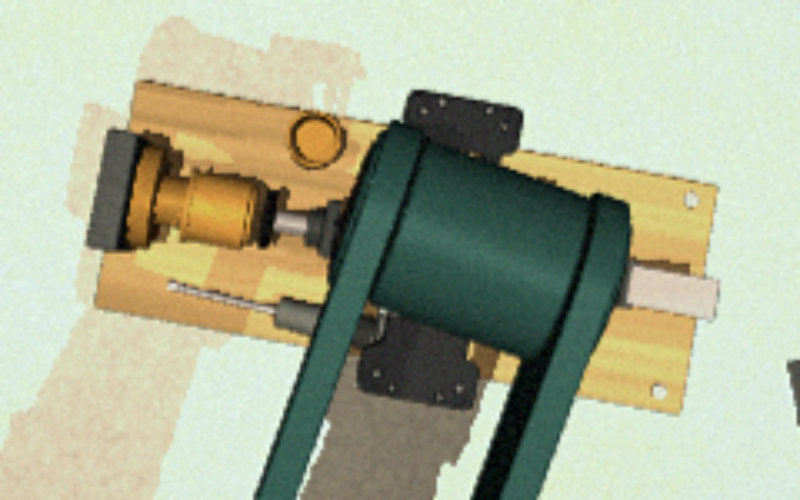

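```bash
python3 -c "
from h import *
s=snap('scene')
i=s['img'][175:230,240:320];cv2.imwrite('pics/a3.png',cv2.resize(i,(800,550),interpolation=0))
K=toclamp(cloud(s))
for v in range(196,226,2): print(v,[tuple(np.round(K[v,u]*1e3).astype(int)) if s['depth'][v,u] else 0 for u in range(266,282,3)])
"
```

```text
196 [(np.int64(-8), np.int64(10), np.int64(232)), (np.int64(-10), np.int64(-6), np.int64(246)), (np.int64(-7), np.int64(-14), np.int64(251)), (np.int64(1), np.int64(-13), np.int64(244)), (np.int64(-36), np.int64(-81), np.int64(322)), (np.int64(-27), np.int64(-79), np.int64(315))]
198 [(np.int64(-9), np.int64(10), np.int64(226)), (np.int64(-8), np.int64(-2), np.int64(236)), (np.int64(-7), np.int64(-13), np.int64(244)), (np.int64(1), np.int64(-13), np.int64(239)), (np.int64(-33), np.int64(-77), np.int64(312)), (np.int64(-27), np.int64(-79), np.int64(309))]
200 [(np.int64(-10), np.int64(9), np.int64(221)), (np.int64(-9), np.int64(-3), np.int64(230)), (np.int64(-7), np.int64(-11), np.int64(235)), (np.int64(3), np.int64(-9), np.int64(227)), (np.int64(-32), np.int64(-75), np.int64(304)), (np.int64(-29), np.int64(-81), np.int64(306))]
202 [(np.int64(96), np.int64(185), np.int64(1)), (np.int64(-7), np.int64(2), np.int64(218)), (np.int64(-9), np.int64(-14), np.int64(232)), (np.int64(0), np.int64(-13), np.int64(226)), (np.int64(8), np.int64(-12), np.int64(220)), (np.int64(132), np.int64(161), 
[... 2276 characters left out ...]
np.int64(116), np.int64(3)), (np.int64(74), np.int64(111), np.int64(2)), (np.int64(83), np.int64(109), np.int64(-1)), (np.int64(67), np.int64(69), np.int64(45))]
222 [(np.int64(50), np.int64(121), np.int64(3)), (np.int64(60), np.int64(121), np.int64(-4)), (np.int64(63), np.int64(111), np.int64(2)), (np.int64(52), np.int64(77), np.int64(40)), (np.int64(57), np.int64(70), np.int64(43)), (np.int64(63), np.int64(65), np.int64(42))]
224 [(np.int64(46), np.int64(116), np.int64(1)), (np.int64(52), np.int64(110), np.int64(2)), (np.int64(40), np.int64(74), np.int64(43)), (np.int64(46), np.int64(68), np.int64(44)), (np.int64(53), np.int64(64), np.int64(43)), (np.int64(59), np.int64(59), np.int64(43))]
```

View pics/a3.png

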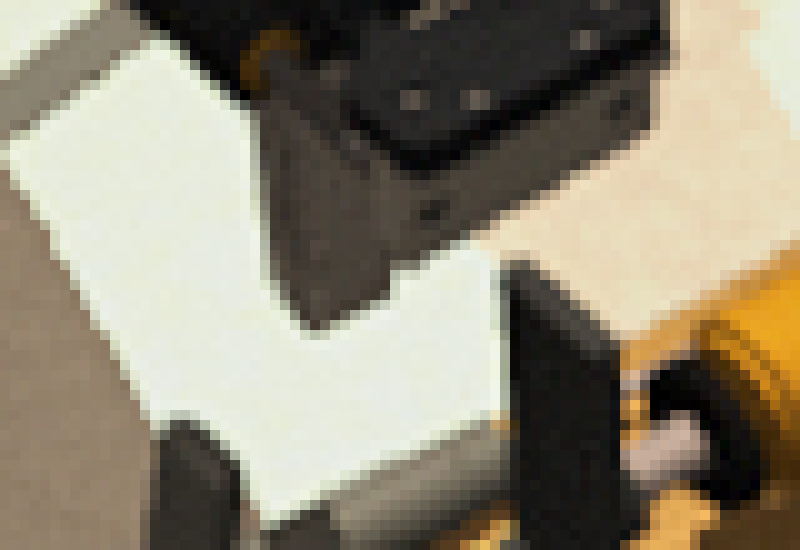

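```bash
python3 -c "
from h import *
W=np.load('scene0.npz')['W']
for u in (320,322,324,344,346,348,350):
  print(u,[tuple(np.round(W[v,u]*1e3).astype(int).tolist()) for v in range(28,64,3) if W[v,u,0]==W[v,u,0]])
st()
s=snap('top');K=toclamp(cloud(s))
q=(abs(K[...,0])<.045)&(K[...,2]>.2)&(abs(K[...,1])>.05)&(abs(K[...,1])<.1)
print(np.nanpercentile(K[q],[5,50,95],axis=0))
"
```

```text
320 [(143, 449, 306), (116, 480, 275), (121, 476, 269), (122, 474, 260), (119, 477, 248), (123, 473, 241), (117, 480, 226), (119, 478, 217), (21, 592, 122), (29, 584, 117), (27, 586, 104), (73, 533, 134)]
322 [(155, 444, 312), (131, 472, 283), (131, 473, 273), (131, 474, 263), (130, 474, 253), (130, 474, 243), (132, 472, 235), (130, 475, 223), (130, 475, 213), (33, 589, 116), (30, 593, 102), (33, 590, 93)]
324 [(137, 475, 294), (133, 480, 281), (129, 485, 268), (135, 478, 263), (132, 482, 250), (135, 479, 243), (131, 484, 230), (134, 480, 222), (134, 480, 212), (37, 596, 115), (32, 602, 99), (32, 603, 87)]
344 [(-740, 1707, -474), (-736, 1703, -491), (-740, 1711, -515), (-736, 1707, -531), (-51, 821, 49), (56, 683, 132), (70, 666, 132), (98, 631, 146), (112, 613, 147), (125, 597, 148), (138, 581, 149), (135, 586, 134)]
346 [(-718, 1698, -463), (-721, 1705, -486), (144, 578, 237), (140, 583, 223), (147, 575, 219), (143, 581, 205), (110, 627, 152), (115, 620, 146), (133, 599, 150), (138, 592, 144), (139, 592, 134)]
348 [(151, 577, 260), (150, 579, 249), (153, 576, 241), (152, 578, 230), (155, 576, 221), (156, 575, 212), (-9, 794, 51), (110, 638, 147), (122, 622, 147), (136, 606, 148), (139, 602, 140), (140, 602, 129)]
350 [(157, 579, 261), (157, 581, 250), (161, 576, 243), (161, 577, 233), (155, 586, 217), (158, 583, 209), (-5, 802, 49), (12, 780, 51), (127, 627, 147), (139, 612, 147), (135, 619, 131), (116, 646, 101)]
t 3.25 clamp mm [  0.2  -0.8 168.3] rot [3.139 0.    1.409] F cl [-0.7 -0.4 -0. ] w 0.0005111411676063629 q [-0.33 -0.05  1.52  0.    1.68 -0.16]
[[-0.04045318 -0.08226526  0.34057413]
 [-0.01799569  0.06451139  0.34457267]
 [ 0.02632131  0.0930923   0.58954984]]
```

Call:
{"op": "drive_tool", "data": {"series": [[[0,0,0,0,0,1.8,0],[0,0,0,0,0,3.6,0],[0,0,0,-1,0,3.6,0],[0,0,0,-2,0,3.6,0],[0,0,0,-3,0,3.6,0],[0,0,0,-3.5,0,3.6,0],[0,0,0,-3.5,0,3.6,0],[0,0,0,-3.5,0,3.6,0]]]}}

```text
time: 4.1
tool_pos: [0.4723, -0.136, 0.133]
ee_rot: [3.137, -0.0, 1.408]
wrist_force: [0.4, 3.5, 2.5]
width: 0.0006
```

```bash
cat >look.py <<'E'
from h import *
import sys
st()
s=snap('scene');i=s['img'][150:290,190:377];cv2.imwrite('pics/%s.png'%sys.argv[1],cv2.convertScaleAbs(cv2.resize(i,(800,600),interpolation=2),alpha=1.3))
K=toclamp(cloud(s))
q=(abs(K[...,1])<.03)&(K[...,2]>.145)&(K[...,2]<.172)&(K[...,0]>.045)&(K[...,0]<.13)
print('plate -x/+x',np.nanpercentile(K[q][:,0],[2,50,98])*1e3)
q=(abs(K[...,1])<.025)&(K[...,2]>.095)&(K[...,2]<.118)&(K[...,0]>.09)&(K[...,0]<.19)
h,_=np.histogram(K[q][:,0],np.arange(.09,.191,.002));print(h)
t=snap('top');K=toclamp(cloud(t))
q=(abs(K[...,1])<.02)&(K[...,2]>.095)&(K[...,2]<.12)&(K[...,0]>.09)&(K[...,0]<.19)
h,_=np.histogram(K[q][:,0],np.arange(.09,.191,.002));print(h)
q=(abs(K[...,1])<.03)&(K[...,2]>.155)&(K[...,2]<.172)&(K[...,0]>.045)&(K[...,0]<.13)
print('top plate',np.nanpercentile(K[q][:,0],[2,50,98])*1e3 if q.sum()>8 else q.sum())
i=t['img'][200:350,220:460];cv2.imwrite('pics/%st.png'%sys.argv[1],cv2.convertScaleAbs(cv2.resize(i,(800,500),interpolation=2),alpha=1.5))
E
python3 look.py b1
```

```text
t 4.1 clamp mm [-34.9  -1.5 133. ] rot [ 3.137 -0.     1.408] F cl [3.6 0.2 2.5] w 0.0005962547360049622 q [-0.4  -0.04  1.57  0.    1.6  -0.23]
plate -x/+x [59.91229944 62.31554282 69.36516846]
[ 0  0  1  0  0  1  0  5 18 10  9  9  4  0  7 18 15 15 14  9  9 10  9 11
 12  6 10 11 11 10  8 11 11  8  7 12 17 12 11  7  2  0  2  5  5  6  5  8
  8 11]
[ 0  0  1  1  0  0  0  5 13 12 13  8  0  0 11 12 15 13 16 13 15 13 14 14
 12 16 15 13 13 14 13 13 16 15 12 13 16 13 15  6  9 10 11  8 11 10 12 11
  6 19]
top plate [59.87214325 64.46703968 69.06704464]
```

View pics/b1.png

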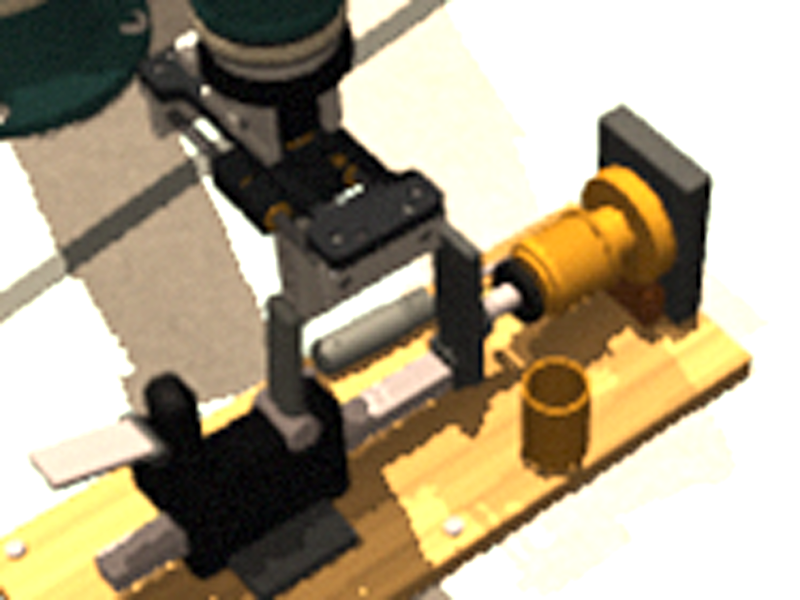

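Call:
{"op": "drive_tool", "data": {"series": [[[0,0,0,-0.7,0,0,0],[0,0,0,-1.4,0,0,0],[0,0,0,-2.0,0,0,0],[0,0,0,-2.5,0,0,0],[0,0,0,-2.5,0,0,0],[0,0,0,-2.5,0,0,0]]]}}

```text
time: 4.8
tool_pos: [0.4684, -0.1578, 0.1326]
ee_rot: [3.138, -0.005, 1.41]
wrist_force: [1.1, 7.7, 4.9]
width: 0.0004
```

```bash
python3 look.py b2
```

```text
t 4.8 clamp mm [-57.1  -1.2 132.6] rot [ 3.138 -0.005  1.41 ] F cl [7.8 0.1 4.9] w 0.0003667511061110256 q [-0.44 -0.03  1.56  0.01  1.6  -0.28]
plate -x/+x [70.32506063 73.10754331 80.1295848 ]
[ 1  1  0  0  0  2  0  0  0  0  0  5 20 10 10  9 10  9 18 16 10 11 10 12
  9  9 11 11  7  9 10 11 12  6 12  9  7 10 13 17 12  3  1  1  6  3  9  4
  7 11]
[ 1  0  0  0  0  0  1  0  0  0  0  3 16 14 13 11 12 15 15 14 14 14 14 13
 14 13 15 14 13 14 14 14 13 15 15 12 12 15 15 12  9 10  9  8 11 11 12  9
 10 18]
top plate [70.18481007 75.054291   79.6889012 ]
```

View pics/b2.png

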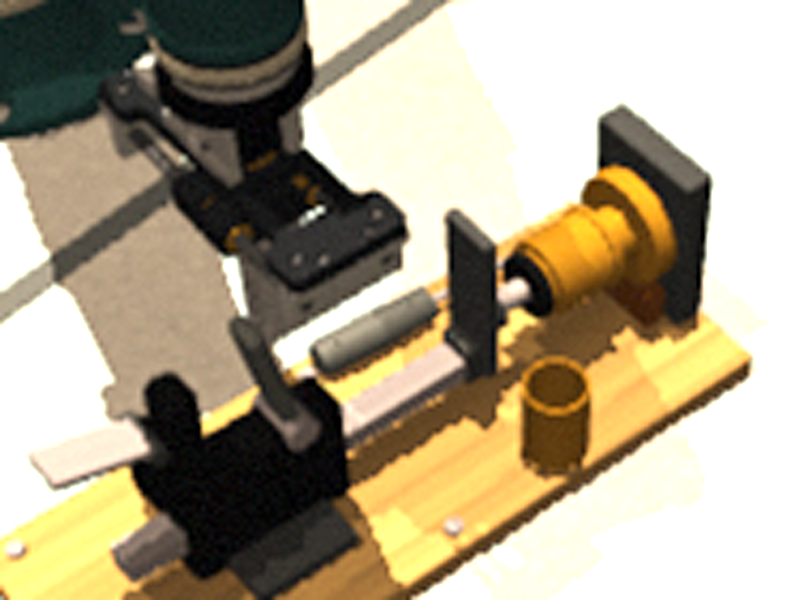

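Call:
{"op": "drive_tool", "data": {"series": [[[0,0,0,-0.3,0,0,0],[0,0,0,-0.6,0,0,0],[0,0,0,-0.7,0,0,0],[0,0,0,-0.7,0,0,0]]]}}

```text
time: 5.3
tool_pos: [0.468, -0.1597, 0.1325]
ee_rot: [3.138, -0.014, 1.414]
wrist_force: [2.9, 12.5, 4.9]
width: 0.0004
```

```bash
python3 look.py b3
```

```text
t 5.3 clamp mm [-59.   -1.2 132.5] rot [ 3.138 -0.014  1.414] F cl [12.8 -0.9  4.9] w 0.0003959942971899275 q [-0.46 -0.03  1.56  0.01  1.61 -0.3 ]
plate -x/+x [70.60027944 73.99713577 80.86486591]
[ 1  1  0  0  0  1  1  0  1  1  0  0  7 22 10 12  7  8 13 18  9 11 10 15
  5 11 12  7 12  9  8 11 11  9 11 10 10  9 14 12  9  7  2  0  1 10  4  5
  6 11]
[ 6  0  0  0  0  0  0  0  0  1  0  1 12 14 14 11 13 12 16 13 15 14 13 14
 13 14 15 11 14 14 13 16 13 14 15 14 11 15 16 14 14  7  9  9  9 11 10 10
 10 18]
top plate [71.11002634 75.99919611 80.49864613]
```

View pics/b3.png

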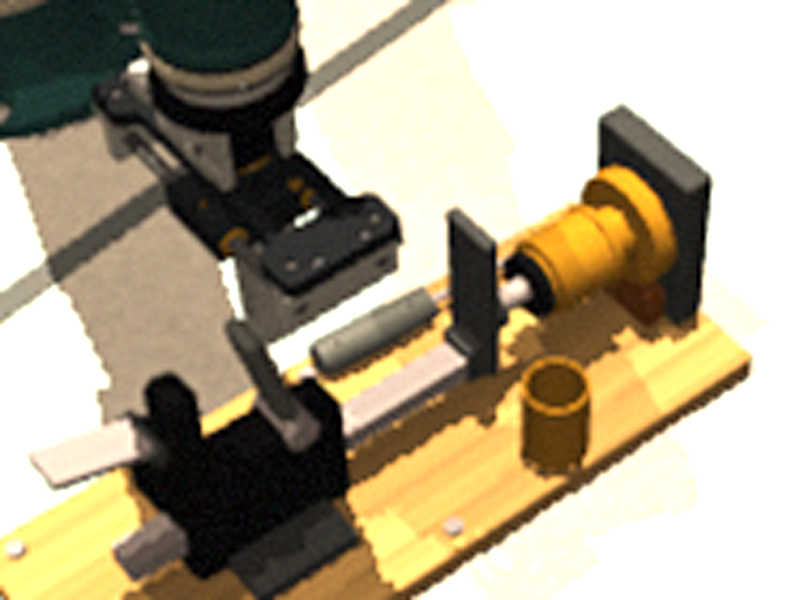

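Call:
{"op": "drive_tool", "data": {"series": [[[0,0,0,1,0,0,0],[0,0,0,2,0,0,0],[0,0,0,3,0,0,0],[0,0,0,4,0,0,0],[0,0,0,4,0,0,0],[0,0,0,4,0,0,0]]]}}

```text
time: 6.0
tool_pos: [0.4741, -0.1207, 0.133]
ee_rot: [3.138, -0.013, 1.414]
wrist_force: [-0.3, -0.0, 0.5]
width: 0.0004
```

```bash
python3 look.py b4;python3 -c "
from h import *
print(go(-.062,0,.132))"
```

```text
t 6.0 clamp mm [-19.5  -0.9 133. ] rot [ 3.138 -0.013  1.414] F cl [-0.1  0.2  0.5] w 0.0003873396062364897 q [-0.38 -0.04  1.57  0.01  1.61 -0.22]
plate -x/+x [69.3749429  72.36137671 80.4612101 ]
[ 1  1  1  0  1  0  0  0  0  0  0  1 11 20 14  3  5 13 15 16  3 14 13  7
 13  9 11 11  7 10  9 11  9  9 12 10  9 12 12 11 13  7  1  1  4  7  5  4
  5 14]
[ 1  0  0  1  0  1  0  2  0  0  0  0 11 14 13 13 13 13 16 14 15 12 13 14
 15 14 15 13 13 14 13 14 15 15 14 12 15 14 14 16 13  6  7 12 10 10 11  9
  8 17]
top plate [69.77116147 74.45631295 79.1745845 ]
[ 3.000e-03 -1.300e-02  5.000e-03 -4.233e+00 -1.180e-01  6.000e-02]
```

View pics/b4.png

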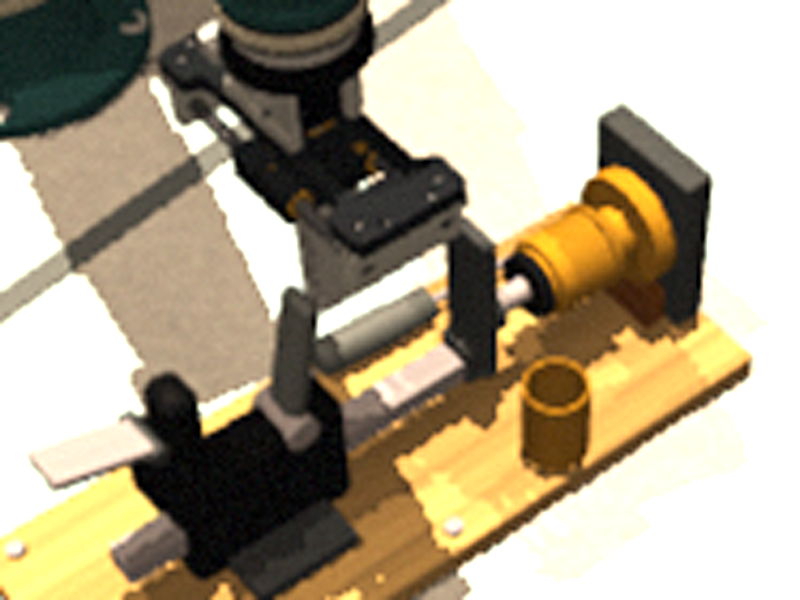

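Call:
{"op": "drive_tool", "data": {"series": [[[0,-0.013,0,-1,-0.1,0.1,0],[0,-0.013,0,-1.8,-0.1,0.1,0],[0,-0.013,0,-2.6,-0.1,0.1,0],[0,-0.013,0,-3.4,-0.1,0.1,0],[0,-0.013,0,-4,-0.1,0.1,0],[0,-0.013,0,-4.4,-0.1,0.1,0],[0,-0.013,0,-4.5,-0.1,0.1,0],[0,-0.013,0,-4.5,-0.1,0.1,0]]]}}

```text
time: 6.9
tool_pos: [0.4672, -0.1598, 0.1326]
ee_rot: [3.137, -0.012, 1.416]
wrist_force: [2.0, 14.5, 6.8]
width: -0.0
```

```bash
python3 look.py b5
```

```text
t 6.9 clamp mm [-59.2  -0.4 132.6] rot [ 3.137 -0.012  1.416] F cl [14.6  0.4  6.8] w -7.248922465558593e-06 q [-0.45 -0.03  1.56  0.01  1.61 -0.3 ]
plate -x/+x [81.00118567 83.77945427 90.88197751]
[ 0  0  0  0  1  1  2  0  1  1  0  0  0  0  1  1  0 10 20  8  7 11  8 15
 15 13 11  9  7 11 12  9 10  9 13  7 10 12  7 10 10 10 11 12 14 11  8  1
  0 10]
[ 0  6  5  5  6  5  0  1  1  1  0  0  1  1  0  0  0 12 12 14 12 12 12 16
 12 15 15 14 13 13 14 15 15 13 13 15 14 13 14 16 11 15 11 16 16 13  6 11
  8 22]
top plate [81.09316884 85.8185986  90.49798413]
```

View pics/b5.png

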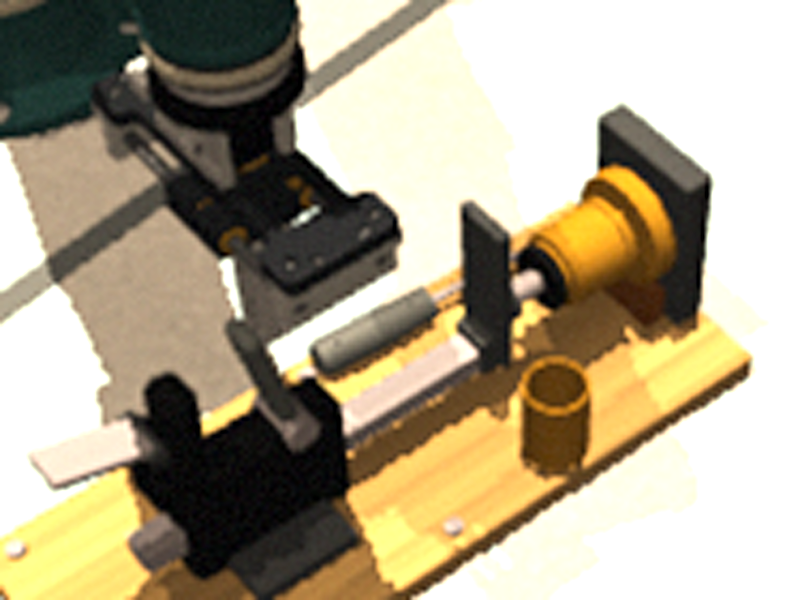

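Call:
{"op": "drive_tool", "data": {"series": [[[0,0,0,1,0,0,0],[0,0,0,2,0,0,0],[0,0,0,3,0,0,0],[0,0,0,4,0,0,0],[0,0,0,4,0,0,0],[0,0,0,4,0,0,0]]]}}

```text
time: 7.6
tool_pos: [0.4733, -0.1208, 0.1332]
ee_rot: [3.137, -0.01, 1.416]
wrist_force: [-0.1, 0.5, 0.9]
width: -0.0001
```

```bash
python3 look.py b6;python3 -c "
from h import *
print(go(-.064,0,.132))"
```

```text
t 7.6 clamp mm [-1.980e+01 -1.000e-01  1.332e+02] rot [ 3.137 -0.01   1.416] F cl [0.4 0.2 0.9] w -6.77302252688666e-05 q [-0.37 -0.04  1.58  0.01  1.61 -0.22]
plate -x/+x [79.77601694 82.53073595 90.52893604]
[ 0  0  0  0  0  0  0  0  1  1  1  0  0  1  0  0  2 11 15  9  6 10 11 11
 19 12 12  9 13 10  5 13 11  7 11 12  9  9 10  6 10 14  8 13  8 13  9  0
  0  6]
[ 5  3  2  6  5  1  0  1  1  1  0  0  0  0  0  0  1 14 13 13 13 15 11 17
 13 15 14 15 13 12 16 14 13 16 13 13 14 12 16 15 12 15 14 14 14 13  5 10
 10 19]
top plate [79.69793026 84.42937619 89.23226645]
[ 0.005 -0.011  0.007 -4.413 -0.05   0.073]
```

Call:
{"op": "drive_tool", "data": {"series": [[[0,-0.011,0,-1,0,0.1,0],[0,-0.011,0,-1.8,0,0.1,0],[0,-0.011,0,-2.6,0,0.1,0],[0,-0.011,0,-3.4,0,0.1,0],[0,-0.011,0,-4,0,0.1,0],[0,-0.011,0,-4.4,0,0.1,0],[0,-0.011,0,-4.5,0,0.1,0],[0,-0.011,0,-4.5,0,0.1,0]]]}}

```text
time: 8.5
tool_pos: [0.4675, -0.1599, 0.1328]
ee_rot: [3.136, -0.012, 1.418]
wrist_force: [1.7, 15.5, 6.1]
width: 0.0004
```

```bash
python3 look.py b7
```

```text
t 8.5 clamp mm [-59.2  -0.7 132.8] rot [ 3.136 -0.012  1.418] F cl [15.5  0.8  6.1] w 0.00040023187794044584 q [-0.45 -0.03  1.56  0.01  1.61 -0.3 ]
plate -x/+x [ 91.17911268  93.51542346 100.92451036]
[16 36  9  7  1  0  0  0  0  0  3  0  0  0  1  0  0  0  0  0  6 17 10 12
  8  7 11 16 11 15  9  7 14  7  8 13  7 15  8 11  8  9  9 12  5 13 10 11
 15 16]
[ 3  0  0  0  0  0  4  4  7  6  6  1  0  0  0  0  0  0  0  0  7 14 12 12
 12 13 13 15 14 13 14 15 13 16 12 16 11 15 15 14 14 14 13 14 13 16 11 17
 12 18]
top plate [ 90.96081759  95.58013049 100.44215698]
```

Call:
{"op": "drive_tool", "data": {"series": [[[0,0,0,1,0,0,0],[0,0,0,2,0,0,0],[0,0,0,3,0,0,0],[0,0,0,4,0,0,0],[0,0,0,4,0,0,0],[0,0,0,4,0,0,0]]]}}

```text
time: 9.2
tool_pos: [0.4735, -0.1209, 0.1333]
ee_rot: [3.136, -0.01, 1.419]
wrist_force: [-0.0, -0.6, -1.5]
width: 0.0004
```

```bash
python3 look.py b8;python3 -c "
from h import *
print(go(-.064,0,.132))"
```

```text
t 9.2 clamp mm [-19.8  -0.3 133.3] rot [ 3.136 -0.01   1.419] F cl [-0.6 -0.1 -1.5] w 0.0003784706442976734 q [-0.38 -0.04  1.58  0.01  1.61 -0.22]
plate -x/+x [ 89.54372401  92.54218341 100.36676749]
[38 14  4  3  3  0  0  0  2  0  1  0  0  0  0  0  0  1  0  1  5 24 10  8
  9  9  7 17 15 10  8  7 14  9  9  9  8 12 11 11  9 10 11  9 13  8 10 13
 14  6]
[ 0  0  0  0  0  2  5  6  6  8  1  0  1  0  0  0  0  0  1  0  8 13 11 13
 12 12 16 12 12 15 13 15 14 14 15 14 12 15 16 13 11 15 14 13 14 15 15 13
 15 17]
top plate [89.48751638 94.27625613 99.08990898]
[ 0.006 -0.011  0.009 -4.407 -0.077  0.082]
```

View pics/b8.png

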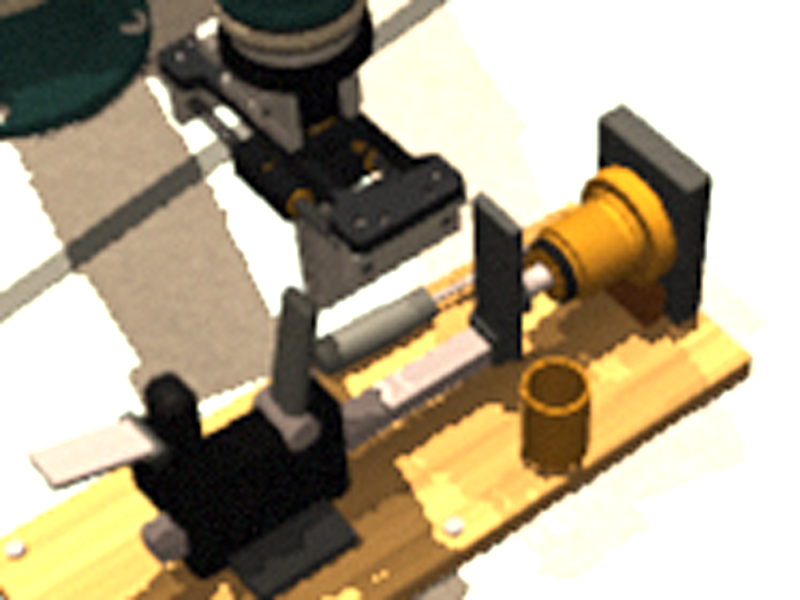

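View pics/b8t.png

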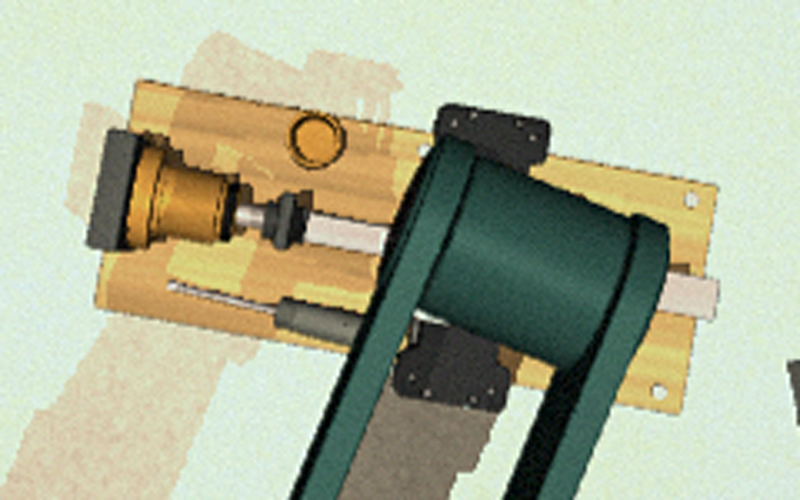

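```bash
python3 -c "
from h import *
print(go(-.198,0,.223))"
```

```text
[ 6.0000e-03 -1.1000e-02  9.0000e-03 -1.7706e+01 -1.4900e-01 -9.1650e+00]
```

Call:
{"op": "drive_tool", "data": {"series": [[[0,0,0,0,0,-3,0],[0,0,0,0,0,-6,0],[0,-0.011,0.009,0,0,-9,0],[0,-0.011,0.009,-2,0,-9,0],[0,-0.011,0.009,-6,0,-9,0],[0,-0.011,0.009,-10,0,-9,0],[0,-0.011,0.009,-14,-0.2,-9,0],[0,-0.011,0.009,-17.8,-0.2,-9,0],[0,-0.011,0.009,-17.8,-0.2,-9,0],[0,-0.011,0.009,-17.8,-0.2,-5,0],[0,-0.011,0.009,-17.8,-0.2,-2,0],[0,-0.011,0.009,-17.8,-0.2,-1.8,0],[0,-0.011,0.009,-17.8,-0.2,-1.8,0]]]}}

```text
time: 10.6
tool_pos: [0.4441, -0.2963, 0.1493]
ee_rot: [3.137, -0.001, 1.409]
wrist_force: [0.8, -0.6, 0.7]
width: 0.0004
```

```bash
python3 look.py c1;python3 -c "
from h import *
print(go(-.198,0,.102))
s=snap('scene');K=toclamp(cloud(s))
q=(abs(K[...,0]+.198)<.03)&(abs(K[...,1])<.018)&(K[...,2]>.12)&(K[...,2]<.27)
k=K[q];h,e=np.histogram(k[:,2],np.arange(.12,.26,.004));print([(round(a,3),b) for a,b in zip(e,h)])
"
```

```text
t 10.6 clamp mm [-197.6    0.4  149.3] rot [ 3.137e+00 -1.000e-03  1.409e+00] F cl [-0.5 -0.9  0.7] w 0.0003824292377488616 q [-0.7   0.05  1.45  0.    1.64 -0.53]
plate -x/+x [89.76170077 92.26338768 99.75539348]
[35 13  6  3  3  0  0  0  1  1  1  0  0  0  0  0  0  0  0  1  8 19 12 12
  8  3 12 14 17 12  5 14 11  7 12  6 12 10  8 10 10  7 10  9 14  9  8 19
 10 11]
[ 0  0  0  0  0  3  5  3  4  6  1  0  0  1  0  0  1  0  0  0  5 14 13 13
 14  9 17 14 14 13 14 14 15 15 12 14 12 15 15 12 16 14 12 14 15 14 14 15
 12 19]
top plate [89.52313782 94.24968795 99.10524401]
[ 9.00e-03  2.00e-03  1.00e-03  5.30e-02 -1.47e-01  4.97e+00]
[(np.float64(0.12), np.int64(0)), (np.float64(0.124), np.int64(0)), (np.float64(0.128), np.int64(0)), (np.float64(0.132), np.int64(0)), (np.float64(0.136), np.int64(0)), (np.float64(0.14), np.int64(0)), (np.float64(0.144), np.int64(0)), (np.float64(0.148), np.int64(0)), (np.float64(0.152), np.int64(0)), (np.float64(0.156), np.int64(7)), (np.float64(0.16), np.int64(40)), (np.float64(0.164), np.int64(64)), (np.float64(0.168), np.int64(54)), (np.float64(0.172), np.int64(7)), (np.float64(0.176), np.int64(0)), (np.float64(0.18), np.int64(0)), (np.float64(0.184), np.int64(0)), (np.float64(0.188), np.int64(2)), (np.float64(0.192), np.int64(2)), (np.float64(0.196), np.int64(5)), (np.float64(0.2), np.int64(5)), (np.float64(0.204), np.int64(1)), (np.float64(0.208), np.int64(0)), (np.float64(0.212), np.int64(1)), (np.float64(0.216), np.int64(1)), (np.float64(0.22), np.int64(1)), (np.float64(0.224), np.int64(0)), (np.float64(0.228), np.int64(0)), (np.float64(0.232), np.int64(0)), (np.float64(0.236), np.int64(0)), (np.float64(0.24), np.int64(0)), (np.float64(0.244), np.int64(0)), (np.float64(0.248), np.int64(0)), (np.float64(0.252), np.int64(0))]
```

View pics/c1.png

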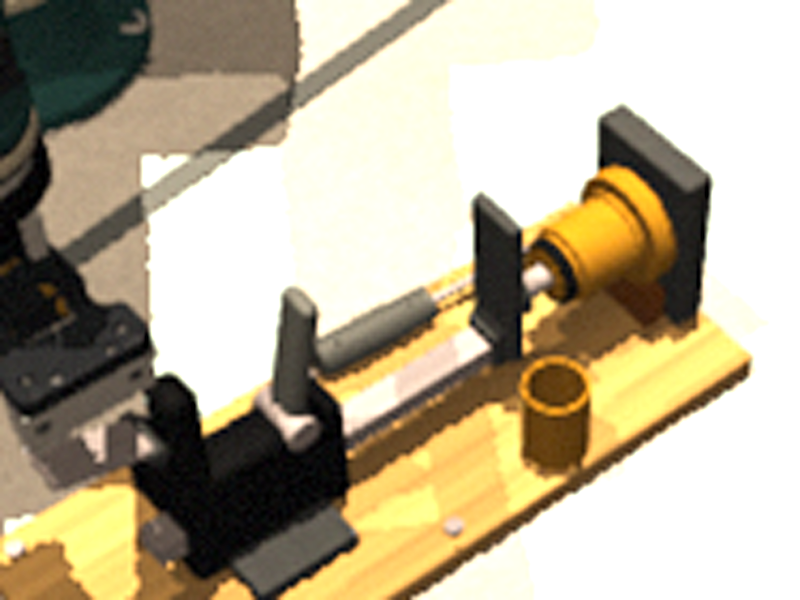

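Call:
{"op": "drive_tool", "data": {"series": [[[0,0,0,0,0,1,0],[0,0,0,0,0,2,0],[0,0,0,0,0,2.8,0],[0,0,0,0,0,3.6,0],[0,0,0,0,0,4.2,0],[0,0,0,0,0,4.7,0],[0,0,0,0,0,4.7,0]]]}}

```text
time: 11.45
tool_pos: [0.4461, -0.2976, 0.1045]
ee_rot: [3.132, 0.002, 1.409]
wrist_force: [0.2, -2.7, 2.1]
width: 0.0003
```

```bash
python3 -c "
from h import *
st()"
```

```text
t 11.45 clamp mm [-198.6   -1.8  104.5] rot [3.132e+00 2.000e-03 1.409e+00] F cl [-2.6 -0.7  2.1] w 0.0002700126360833104 q [-0.7   0.07  1.52  0.    1.54 -0.54]
```

Force is still low, so the lever is not at its stop; I press further.

Call:
{"op": "drive_tool", "data": {"series": [[[0,0,0,0,0,0.4,0],[0,0,0,0,0,0.8,0],[0,0,0,0,0,0.8,0]]]}}

```text
time: 11.75
tool_pos: [0.4467, -0.298, 0.1034]
ee_rot: [3.128, 0.004, 1.41]
wrist_force: [-7.6, 2.7, 26.0]
width: 0.0008
```

```bash
python3 look.py c2; python3 -c "
from h import *
s=snap('scene');i=s['img'][220:310,150:270];cv2.imwrite('pics/c2z.png',cv2.resize(i,(800,600),interpolation=2))"
```

```text
t 11.75 clamp mm [-198.9   -2.4  103.4] rot [3.128 0.004 1.41 ] F cl [ 1.5  8.  26. ] w 0.000834672318266912 q [-0.7   0.07  1.52  0.    1.54 -0.54]
plate -x/+x [85.12175297 88.05472223 95.73780772]
[ 3  5  4  1  0  0  0  1  1  0  0  0  1  0  1  0  0  2  0  1  5 19 12  9
  5 11  5 19 15 14  5 12  9 13  9 12  8 12  7  7  9 10 10 14  7 13  7 12
 12 18]
[ 0  0  0  3  4  6  7  5  0  0  0  0  0  1  0  1  0  0  0  3  9 14 11 11
 12 14 13 13 13 16 11 14 15 16 12 14 14 12 13 15 15 13 12 14 12 17 14 15
 15 16]
top plate [85.45855293 89.93193876 94.62014426]
```

View pics/c2z.png

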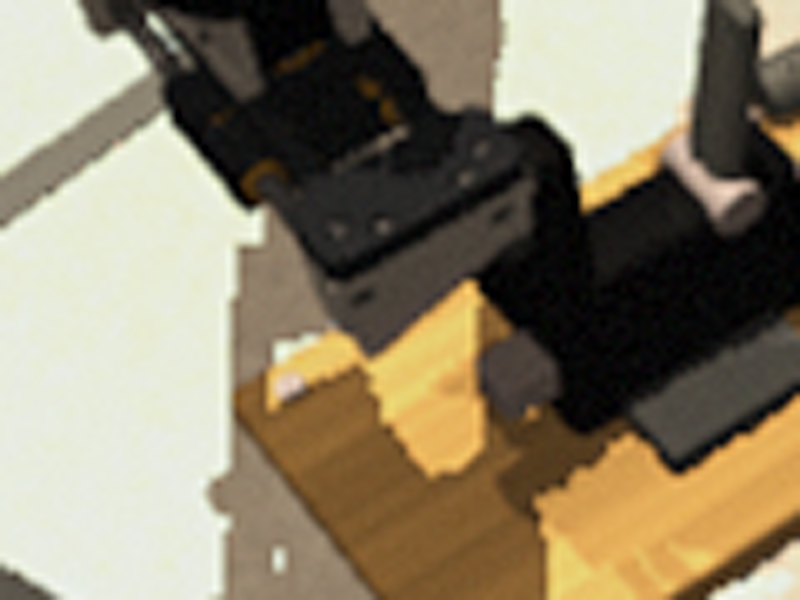

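Call:
{"op": "drive_tool", "data": {"series": [[[0,0,0,0,0,-3,0],[0,0,0,0,0,-7,0],[0,0,0,0,0,-12,0],[0,0,0,0,0,-12,0]]]}}

```text
time: 12.3
tool_pos: [0.4473, -0.2979, 0.2306]
ee_rot: [3.118, 0.009, 1.41]
wrist_force: [0.7, -0.6, 0.7]
width: 0.0007
```

```bash
python3 look.py d1;python3 -c "
from h import *
print(go(.115,0,.223))"
```

```text
t 12.3 clamp mm [-198.7   -3.1  230.6] rot [3.118 0.009 1.41 ] F cl [-0.5 -0.8  0.7] w 0.000655901272368 q [-0.7   0.03  1.31  0.    1.77 -0.54]
plate -x/+x [85.74868651 87.99084157 96.46533467]
[ 7  4  3  0  0  0  0  1  0  0  0  0  0  0  1  0  1  0  0  0 16 15  5 12
  9  6 12 19 13  4  7 16 10 11  9 10  9 12  7 13 10  9  6  9 12  6 14  7
 13 12]
[ 0  0  0  4  5  6  5  5  0  0  1  0  0  0  1  0  0  0  1  0  9 14 12 13
 13 12 14 14 14 13 15 12 15 14 15 12 14 16 11 15 13 13 14 15 14 13 15 15
 14 16]
top plate [85.42919166 89.9386012  94.5546696 ]
[ 1.4000e-02  4.0000e-03  2.0000e-03  3.1269e+01 -3.2000e-02 -4.1000e-02]
```

View pics/d1.png

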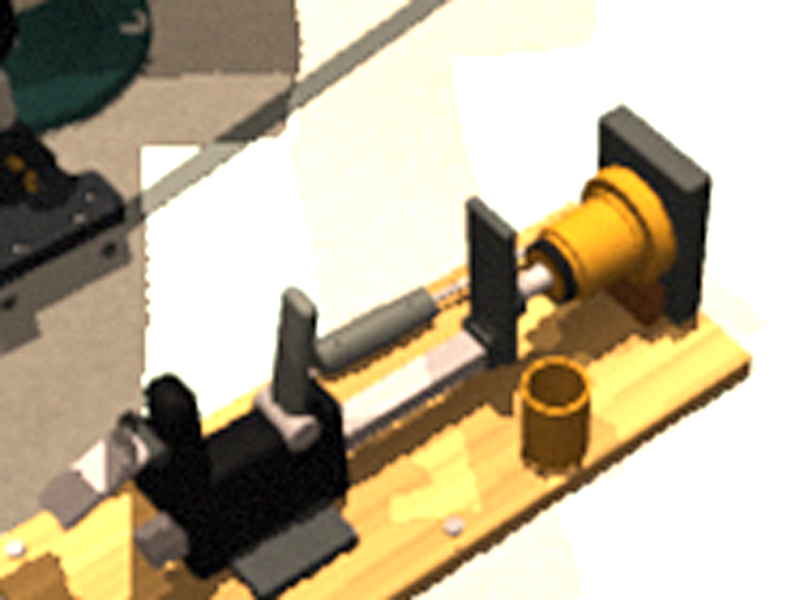

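Call:
{"op": "drive_tool", "data": {"series": [[[0.01,0.004,0,4,0,-0.5,0],[0.014,0.004,0,8,0,-0.5,0],[0.014,0.004,0,12,0,-0.5,0],[0.014,0.004,0,16,0,-0.5,0],[0.014,0.004,0,20,0,-0.5,0],[0.014,0.004,0,24,0,-0.5,0],[0.014,0.004,0,28,0,-0.3,0],[0.014,0.004,0,31.4,0,0,0],[0.014,0.004,0,31.4,0,0,0],[0.014,0.004,0,31.4,0,0,0]]]}}

```text
time: 13.4
tool_pos: [0.494, 0.0142, 0.2196]
ee_rot: [-3.136, 0.0, 1.412]
wrist_force: [-0.1, 0.6, -0.0]
width: 0.0002
```

```bash
python3 -c "
from h import *
st();print(go(.117,0,.103))
s=snap('scene');i=s['img'][150:290,190:377];cv2.imwrite('pics/d2.png',cv2.resize(i,(800,600),interpolation=2))"
```

```text
t 13.4 clamp mm [116.8   1.3 219.6] rot [-3.136  0.     1.412] F cl [ 0.6  0.2 -0. ] w 0.0002492751633520555 q [-0.09 -0.04  1.4   0.    1.78  0.07]
[-6.0000e-03  0.0000e+00  4.0000e-03  1.6000e-02  1.9600e-01  1.1661e+01]
```

View pics/d2.png

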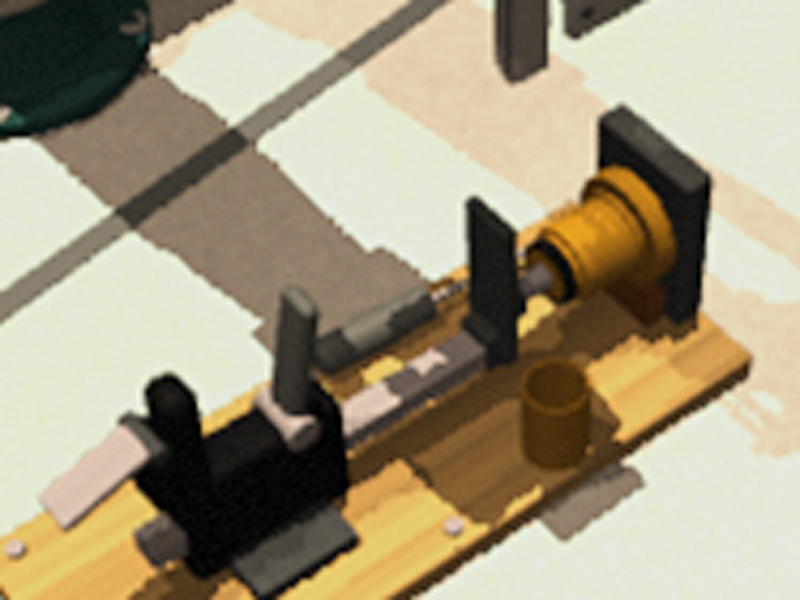

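Call:
{"op": "drive_tool", "data": {"series": [[[0,0,0,0,0.1,3,0],[0,0,0,0,0.2,6,0],[0,0,0,0,0.2,8.5,0],[0,0,0,0,0.2,10,0],[0,0,0,0,0.2,11.4,0],[0,0,0,0,0.2,11.4,0]]]}}

```text
time: 14.05
tool_pos: [0.4945, 0.0126, 0.1043]
ee_rot: [-3.134, 0.001, 1.41]
wrist_force: [-0.0, 0.0, -0.4]
width: 0.0004
```

```bash
python3 -c "
from h import *
st()
s=snap('scene');i=s['img'][150:290,190:377];cv2.imwrite('pics/d3.png',cv2.resize(i,(800,600),interpolation=2))
K=toclamp(cloud(s));q=(abs(K[...,0]-.117)<.011)&(abs(K[...,1])<.02)&(K[...,2]>.117)
print(np.nanmin(K[q],0))"
```

```text
t 14.05 clamp mm [115.3   0.6 104.3] rot [-3.134e+00  1.000e-03  1.410e+00] F cl [ 0.   0.  -0.4] w 0.0003804778471670403 q [-0.09 -0.01  1.6   0.    1.56  0.07]
[ 0.10602793 -0.01990318  0.14542527]
```

View pics/d3.png

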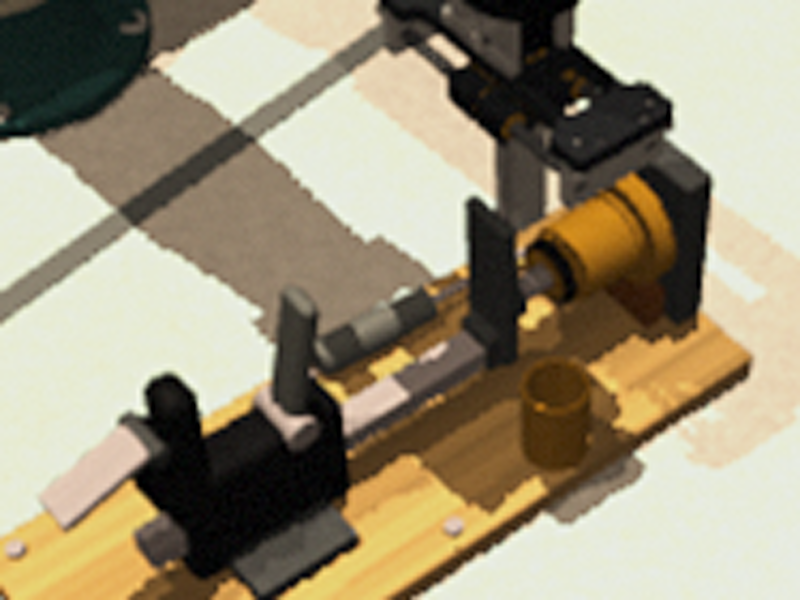

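```bash
python3 -c "
from h import *
s=snap('scene')
f=lambda *p:tuple(np.round((np.array(proj(s,cl2w(*p)))-[190,150])*600/140))
for z in (.105,.142,.18): print(z,[f(.115+a,b,z) for a in(-.008,.008) for b in (-.013,.013)])
i=s['img'][160:240,280:380];cv2.imwrite('pics/d4.png',cv2.convertScaleAbs(cv2.resize(i,(750,600),interpolation=0),alpha=1.6))
K=toclamp(cloud(s))
for v in range(180,214,3): print(v,[tuple(np.round(K[v,u]*1e3).astype(int).tolist()) if s['depth'][v,u] else 0 for u in range(304,340,4)])
"
```

```text
0.105 [(np.float64(522.0), np.float64(281.0)), (np.float64(495.0), np.float64(256.0)), (np.float64(543.0), np.float64(268.0)), (np.float64(515.0), np.float64(244.0))]
0.142 [(np.float64(522.0), np.float64(238.0)), (np.float64(494.0), np.float64(213.0)), (np.float64(543.0), np.float64(226.0)), (np.float64(515.0), np.float64(201.0))]
0.18 [(np.float64(522.0), np.float64(192.0)), (np.float64(493.0), np.float64(167.0)), (np.float64(543.0), np.float64(180.0)), (np.float64(515.0), np.float64(155.0))]
180 [(83, -14, 245), (87, -24, 251), (90, -36, 258), (120, -14, 223), (88, -65, 280), (95, -71, 280), (102, -77, 281), (106, -85, 284), (115, -88, 281)]
183 [(232, 178, 0), (107, 1, 210), (109, -12, 219), (91, -48, 256), (83, -72, 280), (87, -81, 283), (96, -84, 280), (102, -90, 281), (115, -89, 272)]
186 [(225, 170, -2), (107, 1, 200), (108, -13, 209), (87, -54, 254), (93, -60, 255), (83, -85, 280), (91, -90, 279), (106, -86, 266), (123, -81, 253)]
189 [(216, 158, 0), (106, 0, 190), (109, -12, 198), (119, -14, 193), (89, -65, 252), (83, -86, 272), (94, -86, 265), (111, -81, 250), (124, -81, 2
[... 473 characters left out ...]
08, -12, 157), (201, 83, 19), (156, 13, 105), (162, 4, 109), (168, -5, 111), (177, -11, 111), (187, -15, 107)]
204 [(86, -8, 158), (90, -20, 165), (185, 83, 17), (144, 15, 100), (146, 1, 110), (154, -5, 110), (162, -12, 111), (172, -16, 107), (181, -22, 105)]
207 [(87, -7, 146), (88, -22, 157), (133, 18, 94), (134, 3, 106), (141, -5, 107), (149, -12, 108), (157, -18, 107), (168, -22, 103), (180, -24, 97)]
210 [(86, -8, 135), (90, -19, 143), (131, 16, 85), (132, 0, 98), (138, -9, 101), (145, -17, 103), (154, -22, 101), (167, -23, 93), (177, -28, 90)]
213 [(89, -4, 119), (88, -21, 135), (121, 3, 91), (127, -6, 95), (133, -14, 97), (142, -20, 96), (152, -25, 93), (165, -26, 85), (191, -13, 56)]
```

View pics/d4.png

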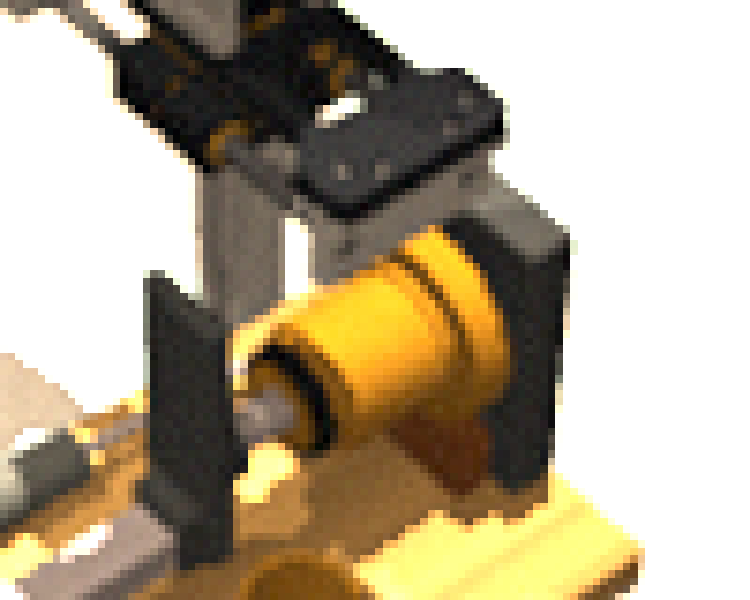

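Call:
{"op": "drive_tool", "data": {"series": [[[0,0,0,-0.7,0,0.3,0],[0,0,0,-1.4,0,0.3,0],[0,0,0,-2,0,0.3,0],[0,0,0,-2.6,0,0.3,0],[0,0,0,-3.2,0,0.3,0],[0,0,0,-3.8,0,0.3,0],[0,0,0,-4.4,0,0.3,0],[0,0,0,-4.8,0,0.3,0],[0,0,0,-5,0,0.3,0],[0,0,0,-5,0,0.3,0]]]}}

```text
time: 15.15
tool_pos: [0.4881, -0.0365, 0.1039]
ee_rot: [-3.138, -0.001, 1.41]
wrist_force: [1.5, 3.8, 2.1]
width: 0.0004
```

```bash
python3 look.py e1
```

```text
t 15.15 clamp mm [ 65.9  -1.1 103.9] rot [-3.138e+00 -1.000e-03  1.410e+00] F cl [ 4.  -0.8  2.1] w 0.0003515658740139457 q [-0.19 -0.02  1.61  0.    1.55 -0.03]
plate -x/+x [45.64140297 51.29333706 73.75472086]
[ 6 17 15  5 12  1  0  0  0  0  0  0  0  0  0  0  0  0  0  0  2 11  7  4
 10 12 15 13 16 10  9 13 10  6 13  7 14 10  8 14  8  7 12  9 13  7 11 13
 10  6]
[ 0  0  0  0  0  0  0  0  0  0  0  0  0  0  0  0  0  0  0  0  0  0  0  0
  0  0  0  0  0  0  0  0 15 13 15 11 15 12 15 13 14 13 15 14 11 15 12 18
 14 19]
top plate 0
```

View pics/e1.png

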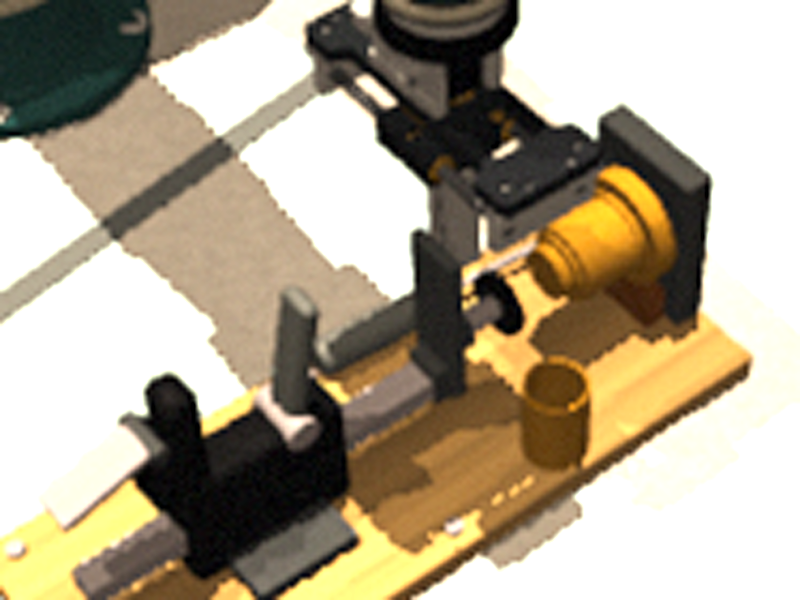

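Call:
{"op": "drive_tool", "data": {"series": [[[0,0,0,-0.4,0,0,0],[0,0,0,-0.8,0,0,0],[0,0,0,-1.0,0,0,0],[0,0,0,-1.0,0,0,0]]]}}

```text
time: 15.65
tool_pos: [0.4882, -0.0359, 0.1042]
ee_rot: [-3.139, -0.021, 1.415]
wrist_force: [5.2, 25.7, 3.2]
width: 0.0004
```

```bash
python3 look.py e2
```

```text
t 15.65 clamp mm [ 66.5  -1.1 104.2] rot [-3.139 -0.021  1.415] F cl [26.2 -1.   3.2] w 0.000419222184707529 q [-0.21 -0.02  1.62  0.02  1.55 -0.05]
plate -x/+x [45.50954605 51.03558323 73.45037675]
[ 4 25  8 10  4  3  0  0  0  0  0  0  0  0  0  0  0  0  0  0  3 11  4  8
  7  9 16 17 13 12 10 11 11 12  7 11  7 16  7  6 14 11  8 10 10 11  8 13
 15 13]
[ 0  0  0  0  0  0  0  0  0  0  0  0  0  0  0  0  0  0  0  0  0  0  0  0
  0  0  6 15 14 13 13 14 13 15 15 12 15 14 14 13 15 11 16 14 13 14 16 16
 12 18]
top plate 0
```

Stop reached: 26 N with no further movement. I now back off and lift clear.

Call:
{"op": "drive_tool", "data": {"series": [[[0,0,0,0.6,0,0,0],[0,0,0,1.2,0,0,0],[0,0,0,1.5,0,0,0],[0,0,0,1.5,0,-3,0],[0,0,0,1.5,0,-7,0],[0,0,0,1.5,0,-12,0],[0,0,0,-3,0,-15,0],[0,0,0,-7,0,-15,0],[0,0,0,-12,0,-15,0],[0,0,0,-12,0,-15,0],[0,0,0,-12,0,-15,0]]]}}

```text
time: 16.85
tool_pos: [0.4688, -0.1591, 0.251]
ee_rot: [-3.137, -0.02, 1.412]
wrist_force: [-0.1, 0.2, -0.4]
width: 0.0005
```

```bash
python3 look.py e3
python3 - <<'E'
from h import *
s=snap('scene','e4.png');t=snap('top','e4t.png')
a=cv2.imread('pics/top0.png');K=toclamp(cloud(t))
for n,x0,x1 in (('jaw plate',.035,.08),):
    q=(abs(K[...,1])<.03)&(K[...,2]>.155)&(K[...,2]<.175)&(K[...,0]>x0)&(K[...,0]<x1);print(n,q.sum(),np.nanpercentile(K[q][:,0],[2,50,98])*1e3 if q.sum() else '')
E
```

```text
t 16.85 clamp mm [-58.3  -1.8 251. ] rot [-3.137 -0.02   1.412] F cl [ 0.2  0.1 -0.4] w 0.0004812156960675142 q [-0.46 -0.03  1.33  0.02  1.85 -0.29]
plate -x/+x [45.1427548  48.26899467 55.65475505]
[ 6 19 12  6  9  3  0  0  0  0  0  0  0  0  0  0  0  0  0  0  4  9 12  4
  9  9 14 16 17  7 12 10 10  8 13  8 13  5 14  8  9 10  8  9 13 10 15  6
 13 12]
[ 7 13 13 13  4  0  0  0  0  0  0  0  0  0  0  0  0  0  0  0  8 10 10  9
 13 12 14 16 13 14 12 15 15 13 14 13 14 14 15 15 14 11 14 15 12 16 12 15
 16 19]
top plate [45.1498498  50.01745956 54.74601421]
jaw plate 76 [45.17189645 50.1693497  54.76272348]
```

View pics/e3.png

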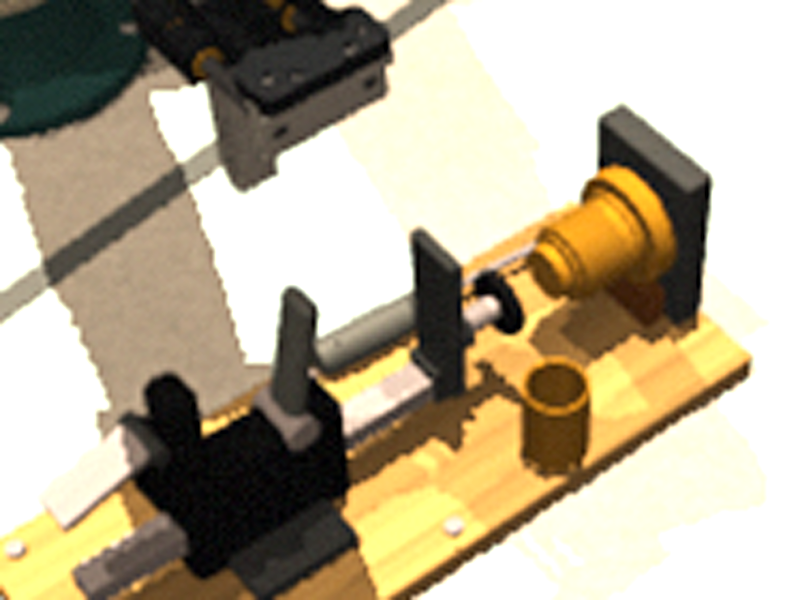

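View pics/e4.png

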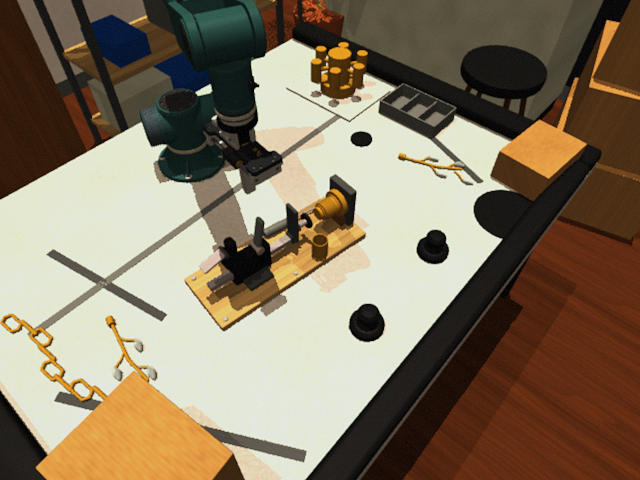

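View pics/e3t.png

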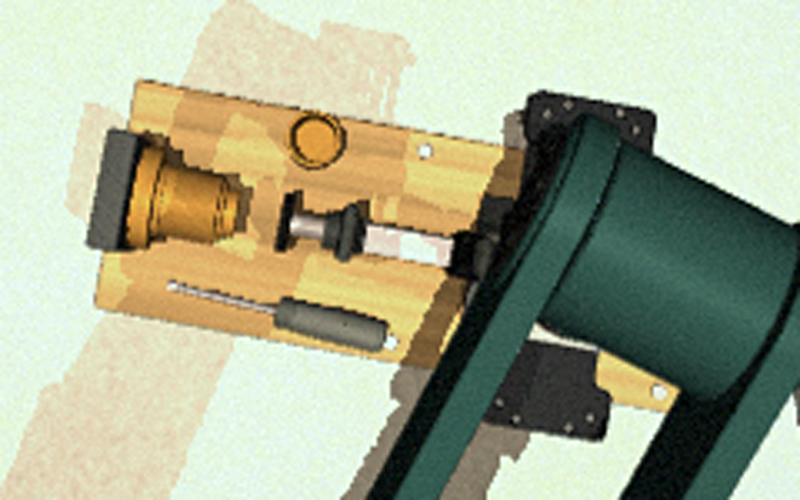

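```bash
python3 - <<'E'
from h import *
for k in range(1):
  for n in('top','scene'):
    K=toclamp(cloud(snap(n))); K0=toclamp(np.load(n+'0.npz')['W'])
    for nm,Q in(('start',K0),('now',K)):
        r=[]
        for x in np.arange(.112,.2,.002):
            q=(abs(Q[...,1])<.032)&(abs(Q[...,0]-x)<.001)&(Q[...,2]>.06)
            r.append((int(round(x*1e3)),int(round(float(np.nanpercentile(Q[q][:,2],95))*1e3)) if q.sum()>3 else 0, int(round(np.ptp(Q[q][:,1])*1e3)) if q.sum()>3 else 0))
        print(n,nm,r)
s=snap('scene');i=s['img'][180:250,300:370];cv2.imwrite('pics/f1.png',cv2.convertScaleAbs(cv2.resize(i,(600,600),interpolation=2),alpha=1.3))
a=cv2.imread('pics/scene0.png')[180:250,300:370];cv2.imwrite('pics/f0.png',cv2.convertScaleAbs(cv2.resize(a,(600,600),interpolation=2),alpha=1.3))
E
```

```text
top start [(112, 0, 0), (114, 0, 0), (116, 0, 0), (118, 106, 42), (120, 108, 39), (122, 109, 45), (124, 110, 49), (126, 112, 44), (128, 112, 46), (130, 112, 49), (132, 110, 49), (134, 110, 47), (136, 111, 44), (138, 111, 49), (140, 111, 46), (142, 110, 49), (144, 111, 49), (146, 113, 49), (148, 111, 42), (150, 111, 46), (152, 111, 49), (154, 111, 49), (156, 111, 47), (158, 110, 49), (160, 112, 49), (162, 112, 46), (164, 113, 52), (166, 113, 54), (168, 114, 42), (170, 103, 35), (172, 103, 27), (174, 104, 32), (176, 104, 32), (178, 102, 29), (180, 103, 35), (182, 106, 32), (184, 104, 34), (186, 104, 34), (188, 104, 29), (190, 120, 62), (192, 124, 61), (194, 125, 63), (196, 123, 63), (198, 122, 61)]
top now [(112, 0, 0), (114, 0, 0), (116, 0, 0), (118, 0, 0), (120, 0, 0), (122, 0, 0), (124, 0, 0), (126, 0, 0), (128, 0, 0), (130, 100, 17), (132, 103, 34), (134, 103, 32), (136, 107, 29), (138, 105, 30), (140, 108, 39), (142, 109, 39), (144, 111, 50), (146, 111, 49), (148, 113, 44), (150, 111, 47), (152, 111, 50), (154, 111, 49), (156, 110, 49), (158, 112, 47), (160, 112, 49), (162, 112, 4
[... 979 characters left out ...]
98, 122, 42)]
scene now [(112, 0, 0), (114, 0, 0), (116, 0, 0), (118, 0, 0), (120, 0, 0), (122, 0, 0), (124, 0, 0), (126, 0, 0), (128, 0, 0), (130, 98, 19), (132, 103, 34), (134, 102, 31), (136, 106, 23), (138, 105, 23), (140, 109, 37), (142, 106, 39), (144, 109, 45), (146, 111, 42), (148, 111, 48), (150, 112, 35), (152, 112, 38), (154, 112, 30), (156, 112, 50), (158, 113, 41), (160, 111, 42), (162, 111, 35), (164, 113, 41), (166, 111, 35), (168, 113, 30), (170, 112, 38), (172, 112, 42), (174, 110, 37), (176, 113, 41), (178, 113, 45), (180, 113, 33), (182, 112, 41), (184, 112, 48), (186, 113, 38), (188, 114, 55), (190, 123, 61), (192, 124, 63), (194, 123, 57), (196, 123, 48), (198, 125, 44)]
```

View pics/f1.png

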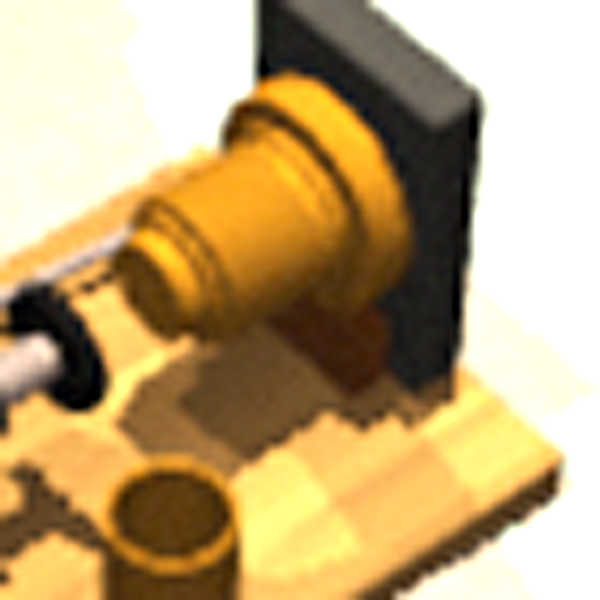

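View pics/f0.png

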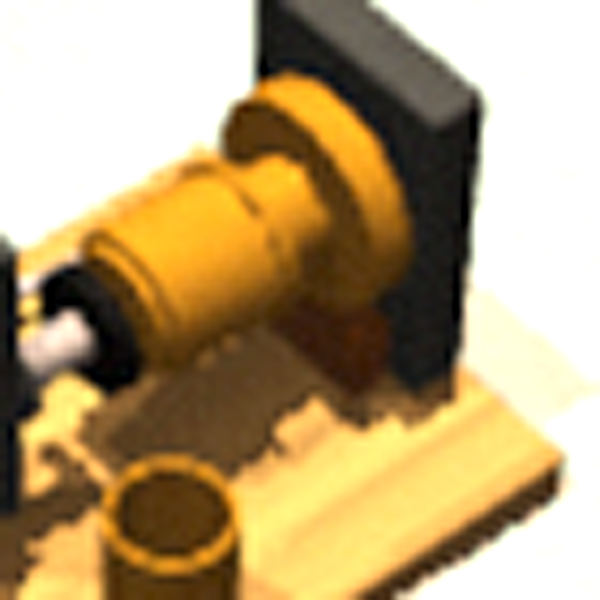

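```bash
python3 -c "
from h import *
st();print(robot.close_job())"
```

```text
t 17.2 clamp mm [-55.5  -2.4 251.8] rot [-3.139 -0.02   1.418] F cl [ 0.   0.2 -0.9] w 0.0002868189998103363 q [-0.45 -0.03  1.33  0.02  1.85 -0.29]
the job is handed in; nothing more can be done
None
```

I pumped the trigger three times until the cup was flush, pressed the lever down to its stop, and pushed the jaw back by its plate. I then lifted clear and handed the job in at 17.2 s; the hand-in gives no verdict.

**Last checks:**
- **Cup:** its closed end is at about 140 mm and its rim reaches the collar at 190 mm in both cameras, so the gap is about 0.
- **Jaw:** the plate centre is at 50.0–50.2 mm, so the jaw is at about 0. At the stop it took 26 N without moving further.
- **Lever:** it looks down in the pictures.
- **Pad:** its largest compression was an estimated 6–8 mm, which I judged from the images and did not measure directly.
- **Robot and bystanders:** the robot is clear of everything with wrist force under 1 N. The bystanders look unmoved in the pictures; I did not measure them one by one.

**Disagreements:**
- The reported TCP height was about 38 mm below the fingertips seen by the cameras. I used the camera value; the first trigger push and the lever press fitted it.
- The first measured jaw position suggested a first click of about 12 mm, while the next two were 10 mm each. I put this down to measurement error.

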